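# Press the headed bushings home and lock the keeper

### The job

Load the bushing fixture: slide the red keeper knob to its open end stop, then press every bushing in the grey rack into a bore of its own size (bronze in the wide ones, dark steel in the narrow ones) until its shoulder bottoms flush on the block. When all are home, slide the keeper back to its locked end stop so that its tabs cover the heads, and leave the tape spool, spanner and mouse where they lie.

Things in the scene. Friction and masses are not known exactly. Their poses are not given: they have to be found in the camera images.
- bronze_1: Brass-coloured bronze headed bushing, 30 mm tall: cylindrical shank 24 mm across and 18 mm long with a tapered foot (4 mm less across at its end, over 4 mm), then a head (shoulder) 34 mm across and 12 mm thick on top; a 13 mm blind hole shows in the top of the head. Origin: centre of the foot, z axis up through the head. It starts upright in a hole of the rack, foot 2 mm above the bench. It fits bore_1 and bore_3. About 90 g. It may be absent.
- bronze_2: Brass-coloured bronze headed bushing, 30 mm tall: cylindrical shank 24 mm across and 18 mm long with a tapered foot (4 mm less across at its end, over 4 mm), then a head (shoulder) 34 mm across and 12 mm thick on top; a 13 mm blind hole shows in the top of the head. Origin: centre of the foot, z axis up through the head. It starts upright in a hole of the rack, foot 2 mm above the bench. It fits bore_1 and bore_3. About 90 g. It may be absent.
- steel_1: Dark steel headed bushing, 30 mm tall: cylindrical shank 18 mm across and 18 mm long with a tapered foot (4 mm less across at its end, over 4 mm), then a head (shoulder) 28 mm across and 12 mm thick on top; a 10 mm blind hole shows in the top of the head. Origin: centre of the foot, z axis up through the head. It starts upright in a hole of the rack, foot 2 mm above the bench. It fits bore_2 and bore_4. About 60 g. It may be absent.
- steel_2: Dark steel headed bushing, 30 mm tall: cylindrical shank 18 mm across and 18 mm long with a tapered foot (4 mm less across at its end, over 4 mm), then a head (shoulder) 28 mm across and 12 mm thick on top; a 10 mm blind hole shows in the top of the head. Origin: centre of the foot, z axis up through the head. It starts upright in a hole of the rack, foot 2 mm above the bench. It fits bore_2 and bore_4. About 60 g. It may be absent.
- rack: Loose grey plastic rack 135 x 135 x 20 mm, 0.8 kg, lying on the bench with four vertical holes, 66 mm apart in a square, each 2 mm wider than its bushing's shank; a bushing hangs in it by its shoulder, which rests on the rack's top, so that only the 12 mm head stands above it. Origin: centre of its underside.
- fixture: Fixed aluminium block 120 (x) x 280 (y) x 34 mm high; origin: centre of its underside, x away from the robot, y along its row of four blind bores (at x = -28 mm, 60 mm apart). A blue keeper comb slides along y on the far part of its top; its bar lies at x 36 to 52 mm, up to 19 mm above the block's top. Dark guides at the far corners (x 28 to 60 mm) rise 31 mm above the block's top.
- bore_1 (a point): Centre of the mouth of a wide (25.5 mm, brass-coloured dot in front) bore (no. 1 from the -y end), level with the block's top. A tight seat in it grips from 10 mm down: a bushing set in stops with its shoulder 8 mm proud and needs about 9 N of push to go on till the shoulder bottoms; it stays where pushed. Home: bushing origin 18 mm below this point, head top 12 mm above.
- bore_2 (a point): Centre of the mouth of a narrow (19.5 mm, dark dot in front) bore (no. 2 from the -y end), level with the block's top. A tight seat in it grips from 10 mm down: a bushing set in stops with its shoulder 8 mm proud and needs about 9 N of push to go on till the shoulder bottoms; it stays where pushed. Home: bushing origin 18 mm below this point, head top 12 mm above.
- bore_3 (a point): Centre of the mouth of a wide (25.5 mm, brass-coloured dot in front) bore (no. 3 from the -y end), level with the block's top. A tight seat in it grips from 10 mm down: a bushing set in stops with its shoulder 8 mm proud and needs about 9 N of push to go on till the shoulder bottoms; it stays where pushed. Home: bushing origin 18 mm below this point, head top 12 mm above.
- bore_4 (a point): Centre of the mouth of a narrow (19.5 mm, dark dot in front) bore (no. 4 from the -y end), level with the block's top. A tight seat in it grips from 10 mm down: a bushing set in stops with its shoulder 8 mm proud and needs about 9 N of push to go on till the shoulder bottoms; it stays where pushed. Home: bushing origin 18 mm below this point, head top 12 mm above.
- keeper (a joint): Travel of the keeper comb along the fixture's +y in m: 0 = locked end stop (a tab over each bore), 0.030 = open end stop (tabs midway between bores). Friction about 3 N; stays where left. Its four tabs, 18 mm wide, reach from the bar to x = -26 mm, 15 to 19 mm above the block's top. A head more than 3 mm above home blocks them.
- keeper_knob (a point): Centre of the top of the keeper's red upright knob, 24 (x) x 16 (y) x 30 mm high, standing on the middle of the comb's bar, at fixture x = 44 mm; its top is 49 mm above the block's top. Pinch it from above across y; it moves with the keeper.
- tape: Bystander: small blue and white tape spool 54 mm across, 14 mm high; origin under its centre. Leave alone.
- spanner: Bystander: open-end spanner 197 mm long, 38 mm wide, 6 mm thick, lying flat; origin under its centre, y along it. Leave alone.
- mouse: Bystander: black round computer mouse 63 x 64 x 36 mm; origin under its centre. Leave alone.
Things that resemble listed ones, but are neither listed nor needed, are in the scene too. What is shaped like the bronze_1 but orange is not meant.

How it is judged:
By the outcome, as a careful person would: the job done as asked, in the order asked, and still so for the second after the job is handed in, with the robot touching nothing.
Of bronze_1, bronze_2, steel_1, steel_2 only 3 to 4 are there at a start; the rules pass over those that are not, and their reading is None.
At some moment in a run one of rack may be knocked a few centimetres aside while the robot is not near it.
It also fails if it takes over 210 s, if anything falls off the work surface, if the arm or the gripper's body presses on something with over 40 N, if the wrist force passes 120 N, or if a joint passes its speed limit or range.

### The arm

A 6-joint arm with a two-finger parallel gripper is mounted at the origin on a cart in front of the work surface, level with it; the furniture and walls round the work are solid. World frame = base frame: x ahead of the robot, y to its left, z up, the work surface at z = 0. Lengths are in m, angles in rad, forces in N, time in s.
With the tool pointing down it reaches from about 0.375 to 0.9 m from the base axis. Payload 3.1 kg.
Tool frame: the origin (TCP) lies midway between the tips of the shut fingers; the grasp point (between the pads) lies 19 mm behind it (manip.grasp_offset is the distance from the TCP to the grasp point, in m); z points along the fingers, y is the line along which they close (so a half turn about z gives the same grasp; the last joint's range is limited). The gripper opens to 85 mm and grips with 20 to 120 N. Pads are 22 mm wide; open, the fingers measure 114 mm over their backs; the gripper's body (76 mm by 85 mm) begins 54 mm behind the grasp point. The pads swing forward as they close: fully open they stand 13 mm farther back than shut.
Start: joints at [1.067, 0.527, 1.433, -0, 1.181, -0.178], TCP at [0.2, 0.592, 0.231] pointing down, gripper open.
Joint ranges: [-3.08, 3.08], [-0.75, 2.2], [0.22, 2.44], [-1.43, 4.57], [0, 2.65], [-2.85, 2.85]. Speed limits (rad/s): [2.79, 2.79, 3.14, 3.14, 3.14, 3.14].

### API

Orientations are given as a unit quaternion [x, y, z, w].
In Python, from station import sensors, cams, order, manip gives the robot as it stands.
- The arm moves only by the tool move_arm, never from a script. Its argument "targets" is a list of rows, each an object of numbers: "dx", "dy", "dz": the shift along the world's x, y, z normalised to -1 to 1, where 1 is 25 mm; "rx", "ry", "rz": the turn, a rotation vector about the world's x, y, z normalised to -1 to 1, where 1 is 30 degrees. A call has exactly 10 rows; each row shifts and turns the commanded pose from where the row before left it; what a row does not reach is not made up. A row lasts 1/8 s, in which the tool goes at most 62.5 mm and 10.7 degrees, less where a joint would pass 70% of its speed; a pose out of reach is approached as far as the arm can. A call with a number of a shift or a turn outside -1 to 1 is refused whole. A call with a gripper value outside its range is refused whole. "claw" is the opening in per cent of the stroke, from 0 (shut) to 100 (fully open), set as the call begins (left out, the last holds). The fingers move at their own pace and stop on an object; "newtons" is the grip in N (left out, the last holds). Time passes only in rows, so rows that do not move let the fingers close, or fill a call up. It gives the time, the measured TCP pose, the force, the opening and the grip force at its end, in the units of the state.
- sensors.sense(): the state, without advancing time (a new reading comes with each control period).
- cams.snapshot(name): name is "scene" or "top" or "wrist"; returns the picture (384x512x3 uint8, red, green, blue); there is no depth.
- cams.camera_model(name): a dict with "fx", "fy", "cx", "cy" (pixels), "distortion" ([k1, k2, p1, p2, k3] as OpenCV has them; the pictures are not rectified), "extrinsics" (4x4, takes a point from world to camera coordinates). Camera axes: x right, y down, z forward; pixel columns grow to the right and rows downward; lengths in m; the calibration is good to about 2 mm. A picture is of the moment at which its call begins: read the wrist's pose just before it. camera_model takes no time and is no camera call; for the wrist camera it gives the pose at the moment of the call.
- order.sign_off(): hands the job in; it is judged then, once.
The state is a dict: "t": time; "q": joint angles; "qd": joint speeds; "tau": joint torques, N m; "tcp_pos": TCP position; "tool_rot": TCP orientation; "force": force on the tool from outside, world axes, zero at the start; "ft_torque": the same for the moment, N m; "finger_gap": opening from 0.0 (shut) to 1.0 (fully open); "gripper_force": force on a finger pad.
Only numpy, scipy, OpenCV 4.12 (cv2) and the standard library are available. Lean on these libraries where they do the work, as an engineer would, in place of code of your own. Each camera call takes 0.05 s, during which the arm holds its last target. There are 200 camera calls.

## Working session

There is one attempt and no reset: what is moved stays moved. The work goes in short steps, Python scripts to look and compute and a tool call to move; the robot and the scene stay as the last step left them, time stands still between calls to the robot, and variables do not carry over. Pictures are saved under pics/ and viewed, at most 16 in all, crops included, and the job is handed in when it is done.

Besides the shell and the picture viewer there is one more tool, called after "Request:" in YAML: its name, and indented under it one key for each argument. move_arm: Moves the arm, as the interface text tells. Scaled input: -1 to 1 covers 25 mm each way for a shift and 30 degrees each way for a turn. Its arguments: {"type":"object","properties":{"targets":{"type":"array"},"claw":{"type":"number"},"newtons":{"type":"number"}},"required":["targets"]}

```bash
mkdir -p pics; cat > h.py <<'E'
import numpy as np, cv2
from station import sensors, cams, order, manip
def K(m): return np.array([[m['fx'],0,m['cx']],[0,m['fy'],m['cy']],[0,0,1.]])
def snap(n,f=None):
    m=cams.camera_model(n); im=np.asarray(cams.snapshot(n))
    if f: cv2.imwrite('pics/'+f,im[...,::-1])
    return im,m
def pt(m,uv,z):
    uv=np.array(uv,float).reshape(-1,1,2)
    r=cv2.undistortPoints(uv,K(m),np.array(m['distortion'],float)).reshape(-1,2)
    E=np.array(m['extrinsics']); R,t=E[:3,:3],E[:3,3]; c=-R.T@t
    d=np.c_[r,np.ones(len(r))]@R
    return c+d*((z-c[2])/d[:,2])[:,None]
def px(m,P):
    E=np.array(m['extrinsics'])
    return cv2.projectPoints(np.array(P,float).reshape(-1,3),cv2.Rodrigues(E[:3,:3])[0],E[:3,3],K(m),np.array(m['distortion'],float))[0].reshape(-1,2)
E
python3 - <<'E'
from h import *
a,m=snap('scene','s0.png'); b,m2=snap('top','t0.png')
for x in (m,m2):
    E=np.array(x['extrinsics']); print(-E[:3,:3].T@E[:3,3], x['fx'])
cv2.imwrite('pics/t0b.png',cv2.resize(b,(800,600),interpolation=cv2.INTER_CUBIC)[...,::-1])
print(sensors.sense(), manip.grasp_offset)
E
```

```text
[ 0.21020189 -0.59356319  0.60213012] 350.5287981706173
[ 0.46760709 -0.01959471  0.99947182] 374.182134986038
{'t': 0.1, 'q': array([ 1.06650938e+00,  5.28363167e-01,  1.43377865e+00,  8.23562516e-06,
        1.18143159e+00, -1.78498371e-01]), 'qd': array([-0.00014344, -0.00092035, -0.00309452,  0.00224866, -0.00328063,
       -0.00048521]), 'tau': array([-9.86507916e-05, -4.43301809e+01, -1.78585446e+01, -2.57590864e-04,
        3.87767228e-03,  6.15378553e-06]), 'tcp_pos': array([0.1996831 , 0.5915533 , 0.23043623]), 'tool_rot': array([ 1.62176320e-01,  9.86761299e-01, -9.31947916e-04, -3.35166625e-04]), 'force': array([ 0.00210138,  0.36178264, -0.32705902]), 'ft_torque': array([ 0.04265388, -0.00356638,  0.02844486]), 'gripper_force': 0.0, 'finger_gap': 1.0015657765279276} 0.0187
```

View pics/t0b.png

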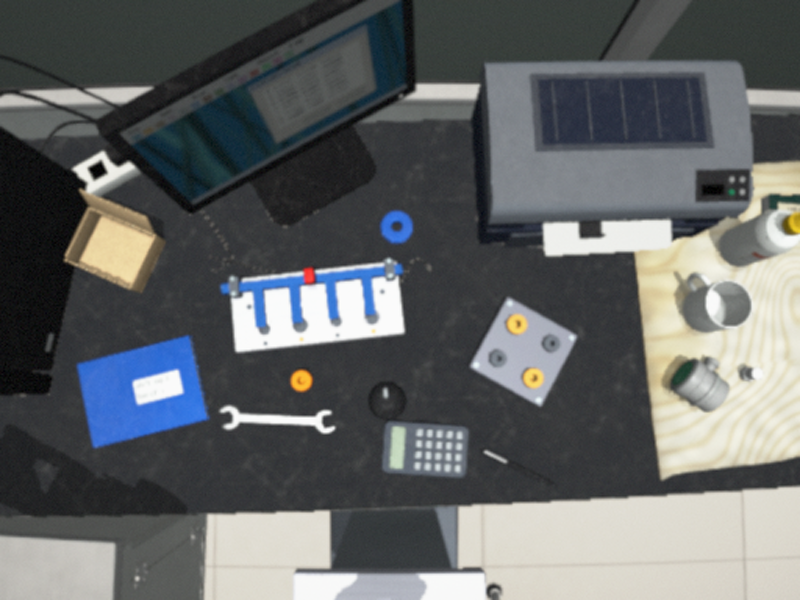

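View pics/s0.png

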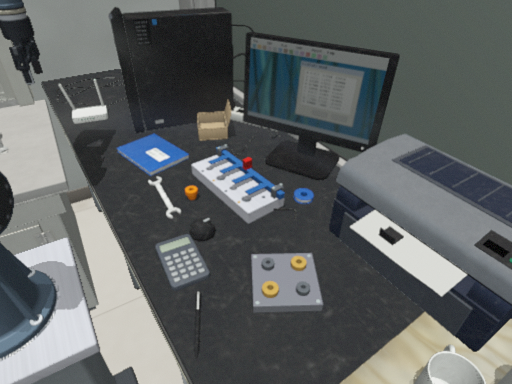

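The top view (800x600) shows the fixture around (318,308) with the red knob at (309,275). The rack is at (523,350) and holds all four bushings. The orange decoy at (301,380) and the bystanders are well apart.

```bash
cat >> h.py <<'E'
def blobs(mask,amin):
    n,l,s,c=cv2.connectedComponentsWithStats(mask.astype(np.uint8))
    return [(c[i],s[i][4]) for i in range(1,n) if s[i][4]>=amin]
E
python3 - <<'E'
from h import *
b,m=snap('top'); hsv=cv2.cvtColor(b,cv2.COLOR_RGB2HSV); H,S,V=[hsv[...,i].astype(int) for i in range(3)]
red=((H<6)|(H>174))&(S>150)&(V>100)
for c,a in blobs(red,10): print('red',c,a,pt(m,c,.080)[0])
org=(H>8)&(H<28)&(S>130)&(V>120)
for c,a in blobs(org,40):
    # outer contour centre
    print('bronze/orange',c,a,pt(m,c,.032)[0])
g=(S<60)&(V>90)&(V<200)
yy,xx=np.mgrid[:384,:512]
reg=(xx>290)&(xx<380)&(yy>185)&(yy<265)
n=cv2.findContours((((V>75))&reg).astype(np.uint8),cv2.RETR_EXTERNAL,cv2.CHAIN_APPROX_NONE)[0]
k=max(n,key=cv2.contourArea); r=cv2.minAreaRect(k); bx=pt(m,cv2.boxPoints(r),.02)
print('rack',bx.round(4),bx.mean(0),[np.linalg.norm(bx[i]-bx[i-1]) for i in range(4)])
dk=(V<100)&(cv2.drawContours(np.zeros((384,512),np.uint8),[cv2.convexHull(k)],0,1,-1)>0)
for c,a in blobs(cv2.erode(dk.astype(np.uint8),np.ones((1,1))),20): print('dark',c,a,pt(m,c,.032)[0])
reg=(xx>140)&(xx<265)&(yy>160)&(yy<230)
w=((V>185)&(S<50)&reg).astype(np.uint8)
w=cv2.morphologyEx(w,cv2.MORPH_CLOSE,np.ones((15,15)))
k=max(cv2.findContours(w,0,1)[0],key=cv2.contourArea); print(cv2.boxPoints(cv2.minAreaRect(k)))
bx=pt(m,cv2.boxPoints(cv2.minAreaRect(k)),.034); print('fix',bx.round(4),[np.linalg.norm(bx[i]-bx[i-1]) for i in range(4)])
cv2.imwrite('pics/f0.png',cv2.resize(b[155:270,130:290],(800,575),interpolation=cv2.INTER_CUBIC)[...,::-1])
E
```

```text
red [197.45       175.56666667] 60 [0.63614443 0.12655269 0.08      ]
bronze/orange [508.02247191 142.3258427 ] 89 [ 0.73772978 -0.71395002  0.032     ]
bronze/orange [329.96153846 207.19230769] 104 [ 0.56043327 -0.21208364  0.032     ]
bronze/orange [192.38554217 243.21084337] 166 [0.46842559 0.14466788 0.032     ]
bronze/orange [340.46428571 241.42857143] 112 [ 0.47149025 -0.23723624  0.032     ]
rack [[ 0.4882 -0.1301  0.02  ]
 [ 0.6123 -0.2003  0.02  ]
 [ 0.5424 -0.3259  0.02  ]
 [ 0.4198 -0.2539  0.02  ]] [ 0.51569103 -0.2275492   0.02      ] [np.float64(0.1414412451968133), np.float64(0.14258651010276577), np.float64(0.1436849242277385), np.float64(0.14216566213540022)]
dark [316.375 202.5  ] 24 [ 0.57284918 -0.17677751  0.032     ]
dark [348.09803922 201.49019608] 51 [ 0.57523516 -0.26021463  0.032     ]
dark [332.95789474 245.01052632] 95 [ 0.46242557 -0.21749775  0.032     ]
[[145.36642 177.84232]
 [252.8584  165.43939]
 [258.31094 212.69489]
 [150.81897 225.09781]]
fix [[ 0.6392  0.2712  0.034 ]
 [ 0.6711 -0.0114  0.034 ]
 [ 0.5466 -0.0253  0.034 ]
 [ 0.5151  0.2531  0.034 ]] [np.float64(0.12540747365102342), np.float64(0.2844487333233735), np.float64(0.12528774419455602), np.float64(0.28015169189904593)]
```

View pics/f0.png

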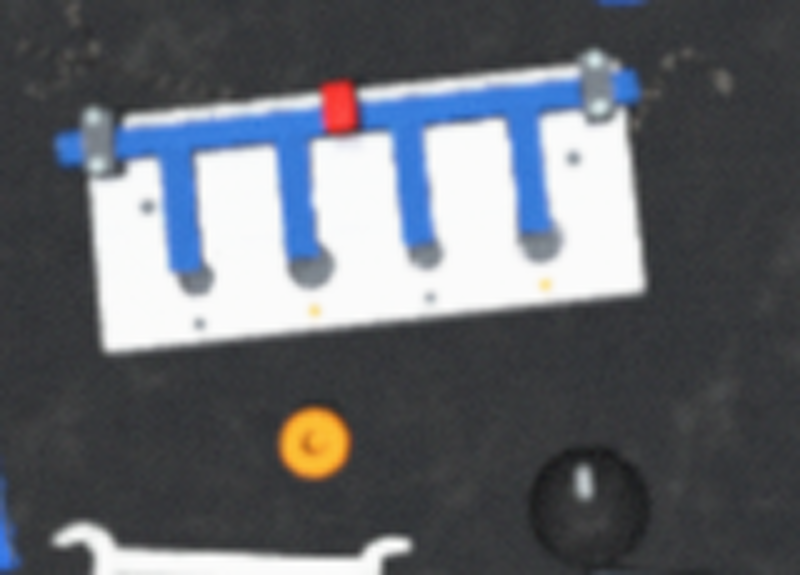

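```bash
python3 - <<'E'
from h import *
m=cams.camera_model('top')
f=lambda L,z: pt(m,np.array(L,float)/5+[130,155],z)
d=f([(545,285),(430,298),(315,311),(199,323)],.034); print(d.round(4),np.linalg.norm(np.diff(d,axis=0),axis=1))
v=d[3]-d[0]; print('yaw of +y', np.degrees(np.arctan2(-v[0],v[1])))
c=f([(104,352),(645,293)],.034); print('front corners',c, np.linalg.norm(c[0]-c[1]))
b=f([(541,244),(427,255),(311,269),(197,281)],.034); print('bores',b)
th=np.arctan2(-v[0],v[1]);ex=np.array([np.cos(th),np.sin(th)]);ey=np.array([-ex[1],ex[0]])
o=c[:,:2].mean(0)+.06*ex; print('origin by corners',o,' via dots y', d[:,:2].mean(0)@ey-o@ey, 'dot x',d[:,:2].mean(0)@ex-o@ex,'bore x',b[:,:2].mean(0)@ex-o@ex)
k=pt(m,[197.45,174],.083)[0,:2]; print('knob fix frame',(k-o)@ex,(k-o)@ey)
for z in (.083,): print(f([(340,92)],z))
E
```

```text
[[0.5485 0.0247 0.034 ]
 [0.5419 0.0842 0.034 ]
 [0.5354 0.1437 0.034 ]
 [0.5292 0.2039 0.034 ]] [0.05986131 0.05989955 0.06050703]
yaw of +y 6.1395325828442715
front corners [[ 0.51428563  0.25312894  0.034     ]
 [ 0.54421341 -0.02704856  0.034     ]] 0.28177137023644744
bores [[0.56986899 0.02681456 0.034     ]
 [0.56430598 0.08595082 0.034     ]
 [0.55717552 0.14615185 0.034     ]
 [0.55106773 0.20545988 0.034     ]]
origin by corners [0.58890538 0.11945719]  via dots y 6.965482995589106e-05 dot x -0.05042069864412568 bore x -0.028498165563252797
knob fix frame 0.0510717993714082 0.0012294548699289046
[[0.64106408 0.12479419 0.083     ]]
```

Request:
move_arm:
  targets:
    - {"dx":0.1,"dy":-0.93}
    - {"dx":0.1,"dy":-0.93}
    - {"dx":0.1,"dy":-0.93}
    - {"dx":0.1,"dy":-0.93}
    - {"dx":0.1,"dy":-0.93}
    - {"dx":0.1,"dy":-0.93}
    - {"dx":0.1,"dy":-0.93}
    - {"dx":0.1,"dy":-0.93}
    - {"dx":0.1,"dy":-0.93}
    - {"dx":0.1,"dy":-0.93}
  claw: 50
  newtons: 40

```text
schema error: expected keys dx, dy, dz, rx, ry, rz
```

```bash
python3 - <<'E'
from h import *
a=cams.camera_model('top'); s=cams.camera_model('scene')
def tri(u,v):
    P=[];X=[]
    for m,p in ((a,u),(s,v)):
        P.append(np.array(m['extrinsics'])[:3]); X.append(cv2.undistortPoints(np.array(p,float).reshape(1,1,2),K(m),np.array(m['distortion'],float)).reshape(2,1))
    h=cv2.triangulatePoints(*P,*X).ravel(); return h[:3]/h[3]
q=.64
for n,u,v in (('monBL',(190,210),(243,113)),('monBR',(412,95),(369,144)),('monTL',(100,130),(249,35)),('towr',(75,180),(231,10))): print(n,tri(np.array(u)*q,v).round(3))
print('knob',tri((197.4,174.5),(248,158)).round(3), sensors.sense()['tcp_pos'])
E
```

```text
monBL [0.729 0.306 0.126]
monBR [ 0.919 -0.042  0.129]
monTL [0.766 0.337 0.347]
towr [0.686 0.315 0.422]
knob [0.639 0.126 0.083] [0.19974643 0.59164678 0.23054766]
```

Request:
move_arm:
  targets:
    - {"dx":0.1,"dy":-0.93,"dz":0,"rx":0,"ry":0,"rz":0}
    - {"dx":0.1,"dy":-0.93,"dz":0,"rx":0,"ry":0,"rz":0}
    - {"dx":0.1,"dy":-0.93,"dz":0,"rx":0,"ry":0,"rz":0}
    - {"dx":0.1,"dy":-0.93,"dz":0,"rx":0,"ry":0,"rz":0}
    - {"dx":0.1,"dy":-0.93,"dz":0,"rx":0,"ry":0,"rz":0}
    - {"dx":0.1,"dy":-0.93,"dz":0,"rx":0,"ry":0,"rz":0}
    - {"dx":0.1,"dy":-0.93,"dz":0,"rx":0,"ry":0,"rz":0}
    - {"dx":0.1,"dy":-0.93,"dz":0,"rx":0,"ry":0,"rz":0}
    - {"dx":0.1,"dy":-0.93,"dz":0,"rx":0,"ry":0,"rz":0}
    - {"dx":0.1,"dy":-0.93,"dz":0,"rx":0,"ry":0,"rz":0}
  claw: 50
  newtons: 40

```text
t: 1.4
tcp_pos: [0.2249, 0.3588, 0.2312]
tool_rot: [0.162, 0.987, -0.0, -0.0]
force: [0.3, -0.3, 0.0]
finger_gap: 0.501
gripper_force: 0.0
```

Request:
move_arm:
  targets:
    - {"dx":1,"dy":-0.94,"dz":0,"rx":0,"ry":0,"rz":0.083}
    - {"dx":1,"dy":-0.94,"dz":0,"rx":0,"ry":0,"rz":0.083}
    - {"dx":1,"dy":-0.94,"dz":0,"rx":0,"ry":0,"rz":0.083}
    - {"dx":1,"dy":-0.94,"dz":0,"rx":0,"ry":0,"rz":0.083}
    - {"dx":1,"dy":-0.94,"dz":0,"rx":0,"ry":0,"rz":0.083}
    - {"dx":1,"dy":-0.94,"dz":0,"rx":0,"ry":0,"rz":0.083}
    - {"dx":1,"dy":-0.94,"dz":0,"rx":0,"ry":0,"rz":0.083}
    - {"dx":1,"dy":-0.94,"dz":0,"rx":0,"ry":0,"rz":0.083}
    - {"dx":1,"dy":-0.94,"dz":0,"rx":0,"ry":0,"rz":0.083}
    - {"dx":1,"dy":-0.94,"dz":0,"rx":0,"ry":0,"rz":0.083}
  claw: 45

```text
t: 2.65
tcp_pos: [0.4756, 0.1237, 0.2311]
tool_rot: [-0.055, 0.998, 0.0, -0.0]
force: [1.0, 0.4, -0.5]
finger_gap: 0.451
gripper_force: 0.0
```

```bash
python3 - <<'E'
from h import *
print(sensors.sense()['tcp_pos'],sensors.sense()['tool_rot'])
b,m=snap('wrist','w1.png'); E=np.array(m['extrinsics']); print(-E[:3,:3].T@E[:3,3],m['fx'],E[2,:3])
cv2.imwrite('pics/w1b.png',cv2.resize(b,(800,600))[...,::-1])
E
```

```text
[0.47557881 0.12373734 0.23113976] [-5.49689667e-02  9.98488039e-01  4.02182954e-05 -2.18426067e-04]
[0.39998982 0.11547632 0.37259432] 322.28718346280573 [ 0.2975292   0.03343086 -0.95412722]
```

View pics/w1b.png

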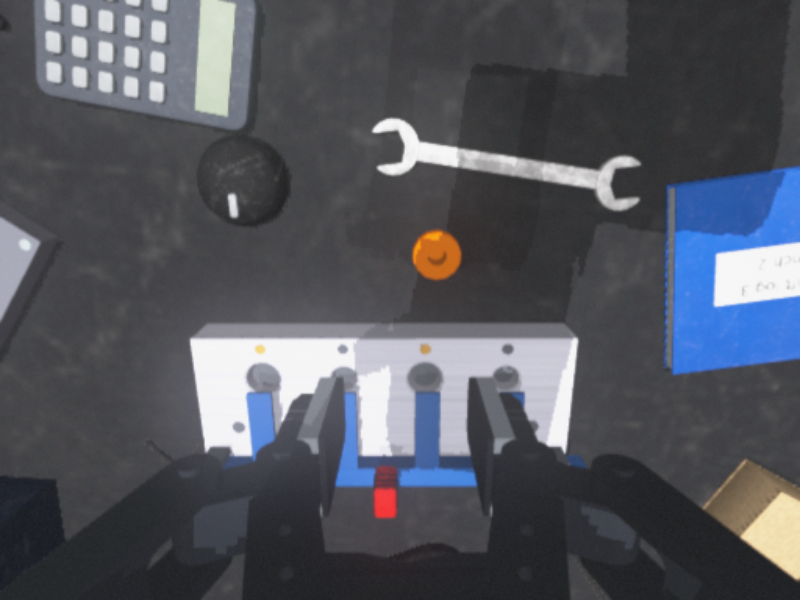

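The wrist view (800x600) shows the block's front top edge running from (192,338) to (577,338). The dots sit at rows of about 349 and the knob top is at (385,502).

```bash
python3 - <<'E'
from h import *
m=cams.camera_model('wrist'); g=lambda L,z: pt(m,np.array(L,float)*.64,z)
d=g([(260,349),(342,349),(425,349),(508,349)],.034)[:,:2]; c=g([(192,338),(577,338)],.034)[:,:2]
v=d[3]-d[0]; th=np.arctan2(-v[0],v[1]); print(d,np.degrees(th),np.linalg.norm(v),np.linalg.norm(c[0]-c[1]))
ex=np.array([np.cos(th),np.sin(th)]);ey=np.array([-ex[1],ex[0]])
o=d.mean(0)@ey*ey+(c.mean(0)@ex+.06)*ex; print('o',o)
b=g([(264,379),(425,379),(507,379)],.034)[:,:2]; print('bore x',(b-o)@ex,(b-o)@ey)
k=g([(385,502)],.083)[0,:2]; print('knob',k,(k-o)@ex,(k-o)@ey, (g([(377,487),(395,487),(376,517),(396,517)],.083)[:,:2]-o)@np.c_[ex,ey])
E
```

```text
[[0.55656174 0.02297558]
 [0.54995206 0.08223816]
 [0.54327299 0.14215728]
 [0.5366029  0.20203019]] 6.360382514715651 0.18016356322290258 0.277739215842413
o [0.59771763 0.11804856]
bore x [-0.02740778 -0.02743574 -0.02744032] [-0.08910153  0.03025238  0.0909609 ]
knob [0.63939259 0.12440149] 0.042122235372424856 0.0016969965259111767 [[ 0.02982551 -0.00360229]
 [ 0.02981446  0.00869138]
 [ 0.05470401 -0.00475496]
 [ 0.05468839  0.00920704]]
```

```bash
python3 - <<'E'
from h import *
m=cams.camera_model('wrist'); p=sensors.sense()['tcp_pos']
print(px(m,[p,p+[0,.019,0],p-[0,.019,0],p+[0,0,.005]])/.64)
a=cams.camera_model('top'); s=cams.camera_model('scene')
def tri(L):
    A=[];B=[]
    for mm,q in L:
        E=np.array(mm['extrinsics']); r=cv2.undistortPoints(np.array(q,float).reshape(1,1,2),K(mm),np.array(mm['distortion'],float)).reshape(2)
        d=E[:3,:3].T@np.r_[r,1]; d/=np.linalg.norm(d); c=-E[:3,:3].T@E[:3,3]; M=np.eye(3)-np.outer(d,d); A.append(M);B.append(M@c)
    X=np.linalg.solve(sum(A),sum(B)); return X,[px(mm,X)[0]-q for mm,q in L]
T=lambda u,v:(np.array([u,v])+.5)/5-.5+[130,155]; W=lambda u,v:(np.array([u,v])+.5)*.64-.5
print(tri([(a,T(545,285)),(m,W(260,349))])); print(tri([(a,T(199,323)),(m,W(508,349))])); print(tri([(a,T(340,103)),(m,W(385,502))]))
E
```

```text
[[404.72113169 401.26688437]
 [464.7887654  407.26455027]
 [344.2001422  395.21826239]
 [404.6610941  409.28264629]]
(array([0.54903968, 0.02586971, 0.04857895]), [array([-0.32254179, -0.27714249]), array([-0.71714035, -0.70814627])])
(array([0.5292246 , 0.19886836, 0.0523208 ]), [array([ 0.72886064, -0.05252377]), array([1.7226516 , 0.17932527])])
(array([0.63555044, 0.12448736, 0.08766884]), [array([0.19647801, 0.04220505]), array([0.4332921 , 0.17139331])])
```

Request:
move_arm:
  targets:
    - {"dx":0.66,"dy":0,"dz":-0.4,"rx":0,"ry":0,"rz":0}
    - {"dx":0.66,"dy":0,"dz":-0.4,"rx":0,"ry":0,"rz":0}
    - {"dx":0.66,"dy":0,"dz":-0.4,"rx":0,"ry":0,"rz":0}
    - {"dx":0.66,"dy":0,"dz":-0.4,"rx":0,"ry":0,"rz":0}
    - {"dx":0.66,"dy":0,"dz":-0.4,"rx":0,"ry":0,"rz":0}
    - {"dx":0.66,"dy":0,"dz":-0.4,"rx":0,"ry":0,"rz":0}
    - {"dx":0.66,"dy":0,"dz":-0.4,"rx":0,"ry":0,"rz":0}
    - {"dx":0.66,"dy":0,"dz":-0.4,"rx":0,"ry":0,"rz":0}
    - {"dx":0.66,"dy":0,"dz":-0.4,"rx":0,"ry":0,"rz":0}
    - {"dx":0.66,"dy":0,"dz":-0.4,"rx":0,"ry":0,"rz":0}

```text
t: 3.95
tcp_pos: [0.6411, 0.1246, 0.1306]
tool_rot: [-0.054, 0.999, 0.0, 0.0]
force: [-0.4, -0.1, 0.3]
finger_gap: 0.452
gripper_force: 0.0
```

```bash
python3 - <<'E'
from h import *
print(sensors.sense()['tcp_pos'],sensors.sense()['tool_rot'])
b,m=snap('wrist','w2.png'); cv2.imwrite('pics/w2b.png',cv2.resize(b,(800,600))[...,::-1])
E
```

```text
[0.64113485 0.12459733 0.13064995] [-5.43479046e-02  9.98522059e-01  4.85550151e-06  5.59928578e-05]
```

View pics/w2b.png

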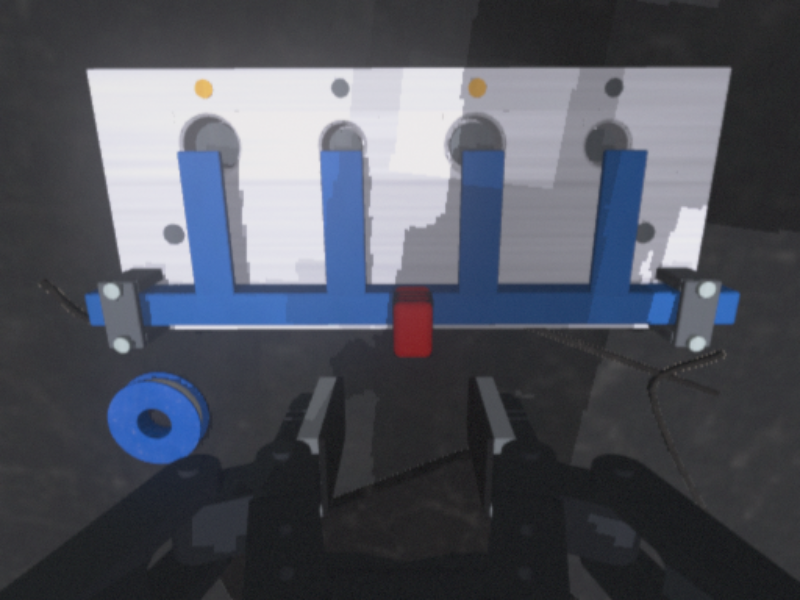

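The near wrist view shows the dots at row ~87 and the bore mouths at row ~143. The front edge runs from (88,69) to (730,67), and the knob top is around (413,330).

```bash
python3 - <<'E'
from h import *
m=cams.camera_model('wrist'); g=lambda L,z: pt(m,(np.array(L,float)+.5)*.64-.5,z)[:,:2]
d=g([(204,88),(340,87),(477,87),(614,87)],.034); c=g([(88,69),(730,67)],.034)
v=d[3]-d[0]; th=np.arctan2(-v[0],v[1]); print(d,np.degrees(th),np.linalg.norm(v),np.linalg.norm(c[0]-c[1]))
ex=np.array([np.cos(th),np.sin(th)]);ey=np.array([-ex[1],ex[0]]);R=np.c_[ex,ey]
o=d.mean(0)@ey*ey+(c.mean(0)@ex+.06)*ex; print('o',o)
print('bores',(g([(210,144),(344,143),(476,143),(609,143)],.034)-o)@R)
print('far edge',(g([(300,327)],.034)-o)@R)
k=g([(394,303),(433,303),(394,357),(433,357)],.083); print('knob',k.mean(0),(k-o)@R)
print('tab ends',(g([(201,151),(342,151),(482,151),(625,151)],.053)-o)@R)
E
```

```text
[[0.55276278 0.02656912]
 [0.54596802 0.08524167]
 [0.53950608 0.14431841]
 [0.53301515 0.20341888]] 6.371442723779652 0.17794889161631364 0.2758055177905603
o [0.59479939 0.12069199]
bores [[-0.02905507 -0.08902318]
 [-0.02932626 -0.0289792 ]
 [-0.02919279  0.03009951]
 [-0.02907772  0.08965232]]
far edge [[ 0.05819011 -0.05440264]]
knob [0.63627412 0.12689964] [[ 0.0304607  -0.0060746 ]
 [ 0.03049561  0.00915251]
 [ 0.05331854 -0.00628609]
 [ 0.05335494  0.00947502]]
tab ends [[-0.02622556 -0.08604296]
 [-0.02607464 -0.02771586]
 [-0.02594403  0.03017708]
 [-0.02583029  0.08934131]]
```

Request:
move_arm:
  targets:
    - {"dx":-0.012,"dy":0.01,"dz":-0.34,"rx":0,"ry":0,"rz":0}
    - {"dx":-0.012,"dy":0.01,"dz":-0.34,"rx":0,"ry":0,"rz":0}
    - {"dx":-0.012,"dy":0.01,"dz":-0.34,"rx":0,"ry":0,"rz":0}
    - {"dx":-0.012,"dy":0.01,"dz":-0.34,"rx":0,"ry":0,"rz":0}
    - {"dx":-0.012,"dy":0.01,"dz":-0.34,"rx":0,"ry":0,"rz":0}
    - {"dx":-0.012,"dy":0.01,"dz":-0.34,"rx":0,"ry":0,"rz":0}
    - {"dx":-0.012,"dy":0.01,"dz":-0.34,"rx":0,"ry":0,"rz":0}
    - {"dx":-0.012,"dy":0.01,"dz":-0.34,"rx":0,"ry":0,"rz":0}
    - {"dx":0,"dy":0,"dz":0,"rx":0,"ry":0,"rz":0}
    - {"dx":0,"dy":0,"dz":0,"rx":0,"ry":0,"rz":0}

```text
t: 5.25
tcp_pos: [0.6378, 0.1266, 0.0634]
tool_rot: [-0.054, 0.999, -0.0, 0.0]
force: [-1.2, 0.3, -0.3]
finger_gap: 0.452
gripper_force: 0.0
```

Request:
move_arm:
  targets:
    - {"dx":0,"dy":0,"dz":0,"rx":0,"ry":0,"rz":0}
    - {"dx":0,"dy":0,"dz":0,"rx":0,"ry":0,"rz":0}
    - {"dx":0,"dy":0,"dz":0,"rx":0,"ry":0,"rz":0}
    - {"dx":0,"dy":0,"dz":0,"rx":0,"ry":0,"rz":0}
    - {"dx":0,"dy":0,"dz":0,"rx":0,"ry":0,"rz":0}
    - {"dx":0,"dy":0,"dz":0,"rx":0,"ry":0,"rz":0}
    - {"dx":0,"dy":0,"dz":0,"rx":0,"ry":0,"rz":0}
    - {"dx":0,"dy":0,"dz":0,"rx":0,"ry":0,"rz":0}
    - {"dx":0,"dy":0,"dz":0,"rx":0,"ry":0,"rz":0}
    - {"dx":0,"dy":0,"dz":0,"rx":0,"ry":0,"rz":0}
  claw: 0
  newtons: 40

```text
t: 6.5
tcp_pos: [0.6379, 0.1267, 0.0639]
tool_rot: [-0.054, 0.999, 0.0, 0.0]
force: [-0.6, 0.3, 5.7]
finger_gap: 0.173
gripper_force: 41.6
```

Request:
move_arm:
  targets:
    - {"dx":-0.017,"dy":0.155,"dz":0.03,"rx":0,"ry":0,"rz":0}
    - {"dx":-0.017,"dy":0.155,"dz":0,"rx":0,"ry":0,"rz":0}
    - {"dx":-0.017,"dy":0.155,"dz":0,"rx":0,"ry":0,"rz":0}
    - {"dx":-0.017,"dy":0.155,"dz":0,"rx":0,"ry":0,"rz":0}
    - {"dx":-0.017,"dy":0.155,"dz":0,"rx":0,"ry":0,"rz":0}
    - {"dx":-0.017,"dy":0.155,"dz":0,"rx":0,"ry":0,"rz":0}
    - {"dx":-0.017,"dy":0.155,"dz":0,"rx":0,"ry":0,"rz":0}
    - {"dx":-0.017,"dy":0.155,"dz":0,"rx":0,"ry":0,"rz":0}
    - {"dx":0,"dy":0,"dz":0,"rx":0,"ry":0,"rz":0}
    - {"dx":0,"dy":0,"dz":0,"rx":0,"ry":0,"rz":0}

```text
t: 7.75
tcp_pos: [0.6347, 0.1556, 0.0639]
tool_rot: [-0.055, 0.999, -0.002, 0.0]
force: [2.9, -7.7, -1.8]
finger_gap: 0.178
gripper_force: 40.9
```

Request:
move_arm:
  targets:
    - {"dx":-0.005,"dy":0.05,"dz":0,"rx":0,"ry":0,"rz":0}
    - {"dx":0,"dy":0,"dz":0,"rx":0,"ry":0,"rz":0}
    - {"dx":0,"dy":0,"dz":0,"rx":0,"ry":0,"rz":0}
    - {"dx":0,"dy":0,"dz":0,"rx":0,"ry":0,"rz":0}
    - {"dx":0,"dy":0,"dz":0,"rx":0,"ry":0,"rz":0}
    - {"dx":0,"dy":0,"dz":0,"rx":0,"ry":0,"rz":0}
    - {"dx":0,"dy":0,"dz":0,"rx":0,"ry":0,"rz":0}
    - {"dx":0,"dy":0,"dz":0,"rx":0,"ry":0,"rz":0}
    - {"dx":0,"dy":0,"dz":0,"rx":0,"ry":0,"rz":0}
    - {"dx":0,"dy":0,"dz":0,"rx":0,"ry":0,"rz":0}

```text
t: 9.0
tcp_pos: [0.6346, 0.1557, 0.0639]
tool_rot: [-0.055, 0.998, -0.002, 0.0]
force: [2.4, -11.4, -0.6]
finger_gap: 0.174
gripper_force: 40.9
```

Request:
move_arm:
  targets:
    - {"dx":0,"dy":-0.04,"dz":0,"rx":0,"ry":0,"rz":0}
    - {"dx":0,"dy":0,"dz":0,"rx":0,"ry":0,"rz":0}
    - {"dx":0,"dy":0,"dz":0,"rx":0,"ry":0,"rz":0}
    - {"dx":0,"dy":0,"dz":0.5,"rx":0,"ry":0,"rz":0}
    - {"dx":0,"dy":0,"dz":1,"rx":0,"ry":0,"rz":0}
    - {"dx":0,"dy":0,"dz":1,"rx":0,"ry":0,"rz":0}
    - {"dx":0,"dy":0,"dz":1,"rx":0,"ry":0,"rz":0}
    - {"dx":0,"dy":-1,"dz":1,"rx":0,"ry":0,"rz":-0.3}
    - {"dx":0,"dy":-1,"dz":1,"rx":0,"ry":0,"rz":-0.3}
    - {"dx":0,"dy":-1,"dz":1,"rx":0,"ry":0,"rz":-0.3}
  claw: 50

```text
t: 10.25
tcp_pos: [0.6339, 0.0826, 0.2285]
tool_rot: [0.182, 0.983, 0.0, 0.0]
force: [0.4, -0.1, 1.4]
finger_gap: 0.503
gripper_force: 0.0
```

Request:
move_arm:
  targets:
    - {"dx":-0.5,"dy":-1,"dz":0,"rx":0,"ry":0,"rz":-0.3}
    - {"dx":-0.5,"dy":-1,"dz":0,"rx":0,"ry":0,"rz":-0.3}
    - {"dx":-0.5,"dy":-1,"dz":0,"rx":0,"ry":0,"rz":-0.3}
    - {"dx":-0.5,"dy":-1,"dz":0,"rx":0,"ry":0,"rz":-0.3}
    - {"dx":-0.5,"dy":-1,"dz":0,"rx":0,"ry":0,"rz":-0.3}
    - {"dx":-0.5,"dy":-1,"dz":0,"rx":0,"ry":0,"rz":-0.3}
    - {"dx":-0.5,"dy":-1,"dz":0,"rx":0,"ry":0,"rz":-0.3}
    - {"dx":-0.5,"dy":-1,"dz":0,"rx":0,"ry":0,"rz":0}
    - {"dx":-0.5,"dy":-1,"dz":0,"rx":0,"ry":0,"rz":0}
    - {"dx":-0.3,"dy":-1,"dz":0,"rx":0,"ry":0,"rz":0}

```text
t: 11.5
tcp_pos: [0.5136, -0.1675, 0.2276]
tool_rot: [0.668, 0.745, 0.0, 0.0]
force: [1.1, -0.1, -0.2]
finger_gap: 0.5
gripper_force: 0.0
```

Request:
move_arm:
  targets:
    - {"dx":0,"dy":-1,"dz":-0.3,"rx":0,"ry":0,"rz":0}
    - {"dx":0,"dy":-1,"dz":-0.3,"rx":0,"ry":0,"rz":0}
    - {"dx":0,"dy":-1,"dz":-0.3,"rx":0,"ry":0,"rz":0}
    - {"dx":0,"dy":-1,"dz":-0.3,"rx":0,"ry":0,"rz":0}
    - {"dx":0,"dy":-1,"dz":-0.3,"rx":0,"ry":0,"rz":0}
    - {"dx":0,"dy":0,"dz":0,"rx":0,"ry":0,"rz":0}
    - {"dx":0,"dy":0,"dz":0,"rx":0,"ry":0,"rz":0}
    - {"dx":0,"dy":0,"dz":0,"rx":0,"ry":0,"rz":0}
    - {"dx":0,"dy":0,"dz":0,"rx":0,"ry":0,"rz":0}
    - {"dx":0,"dy":0,"dz":0,"rx":0,"ry":0,"rz":0}

```text
t: 12.75
tcp_pos: [0.5142, -0.2917, 0.1893]
tool_rot: [0.667, 0.745, 0.0, 0.0]
force: [-0.0, 0.1, -0.6]
finger_gap: 0.504
gripper_force: 0.0
```

```bash
python3 - <<'E'
from h import *
print(sensors.sense()['tcp_pos'],sensors.sense()['tool_rot'],sensors.sense()['q'])
b,m=snap('wrist','w3.png'); cv2.imwrite('pics/w3b.png',cv2.resize(b,(800,600))[...,::-1])
E
```

```text
[ 0.51421949 -0.29169637  0.18932321] [6.67366628e-01 7.44729321e-01 6.34685206e-06 1.48604949e-04] [-7.04878052e-01  5.32500407e-01  1.56224570e+00  5.80518607e-06
  1.04654911e+00 -8.14342969e-01]
```

View pics/w3b.png

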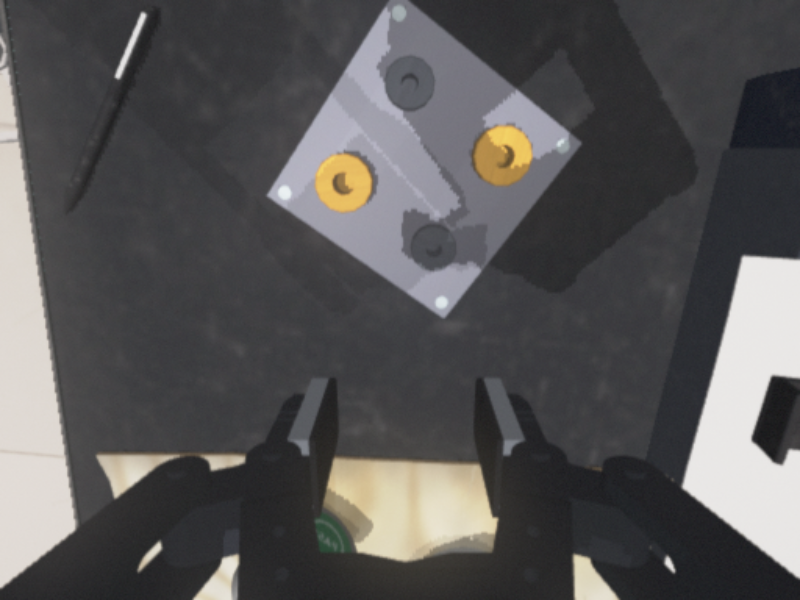

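Heads in the wrist view are bronze at (344,182) and (503,155), and steel at (409,82) and (433,245).

```bash
python3 - <<'E'
from h import *
m=cams.camera_model('wrist'); g=lambda L,z: pt(m,(np.array(L,float)+.5)*.64-.5,z)[:,:2]
h=g([(344,182),(503,155),(409,82),(433,245)],.032); print(h.round(4),h.mean(0)); 
for i,j in ((0,2),(2,1),(1,3),(3,0)): print(np.linalg.norm(h[i]-h[j]))
p=sensors.sense()['tcp_pos']; print(px(m,[p])/.64, (h-p[:2]).round(4))
E
```

```text
[[ 0.4732 -0.2385]
 [ 0.5619 -0.2137]
 [ 0.5045 -0.1816]
 [ 0.5289 -0.2693]] [ 0.51711024 -0.22576586]
0.06501099221837933
0.06577198868929673
0.0647484873499565
0.0636638951781381
[[403.71836721 402.94591979]] [[-0.041   0.0533]
 [ 0.0477  0.0781]
 [-0.0097  0.1102]
 [ 0.0147  0.0224]]
```

Request:
move_arm:
  targets:
    - {"dx":0.25,"dy":0.39,"dz":-0.5,"rx":0,"ry":0,"rz":0}
    - {"dx":0.25,"dy":0.39,"dz":-0.5,"rx":0,"ry":0,"rz":0}
    - {"dx":0.25,"dy":0.39,"dz":-0.5,"rx":0,"ry":0,"rz":0}
    - {"dx":0.25,"dy":0.39,"dz":-0.5,"rx":0,"ry":0,"rz":0}
    - {"dx":0.25,"dy":0.39,"dz":-0.5,"rx":0,"ry":0,"rz":0}
    - {"dx":0.25,"dy":0.39,"dz":-0.5,"rx":0,"ry":0,"rz":0}
    - {"dx":0.25,"dy":0.39,"dz":-0.5,"rx":0,"ry":0,"rz":0}
    - {"dx":0.22,"dy":0.39,"dz":-0.5,"rx":0,"ry":0,"rz":0}
    - {"dx":0,"dy":0,"dz":-0.4,"rx":0,"ry":0,"rz":0}
    - {"dx":0,"dy":0,"dz":0,"rx":0,"ry":0,"rz":0}
  claw: 60

```text
t: 14.05
tcp_pos: [0.5627, -0.2139, 0.0781]
tool_rot: [0.668, 0.745, -0.0, -0.001]
force: [-0.1, 0.3, -0.3]
finger_gap: 0.596
gripper_force: 0.0
```

```bash
cat >> h.py <<'E'
def bronze(z=.032):
    "largest brass blob in the wrist picture as an ellipse, cast on z"
    b,m=snap('wrist','last.png'); hsv=cv2.cvtColor(b,cv2.COLOR_RGB2HSV)
    k=cv2.inRange(hsv,(14,100,60),(30,255,255)); cs=cv2.findContours(k,0,1)[0]
    p=sensors.sense()['tcp_pos']; print('tcp',p)
    for c in cs:
        if cv2.contourArea(c)>300:
            e=cv2.fitEllipse(cv2.convexHull(c)); w=pt(m,e[0],z)[0,:2]; print(np.round(e[0],1),np.round(e[1],1),w.round(4),'rel tcp mm',((w-p[:2])*1e3).round(1))
    return b,m
E
python3 - <<'E'
from h import *
b,m=bronze(); cv2.imwrite('pics/w4b.png',cv2.resize(b,(800,600))[...,::-1])
E
```

```text
tcp [ 0.56307557 -0.2143412   0.07867039]
[118.6 239.5] [50.5 55. ] [ 0.4752 -0.2355] rel tcp mm [-87.8 -21.1]
[257.9 218.5] [51.8 53.5] [ 0.5619 -0.2114] rel tcp mm [-1.1  2.9]
```

View pics/w4b.png

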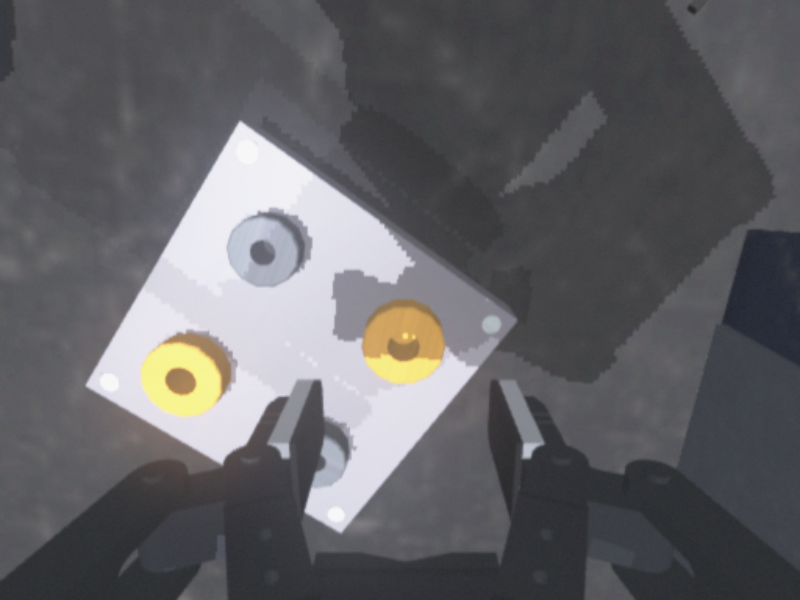

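Request:
move_arm:
  targets:
    - {"dx":-0.02,"dy":0.07,"dz":-0.293,"rx":0,"ry":0,"rz":0}
    - {"dx":0,"dy":0,"dz":-0.293,"rx":0,"ry":0,"rz":0}
    - {"dx":0,"dy":0,"dz":-0.293,"rx":0,"ry":0,"rz":0}
    - {"dx":0,"dy":0,"dz":-0.293,"rx":0,"ry":0,"rz":0}
    - {"dx":0,"dy":0,"dz":-0.293,"rx":0,"ry":0,"rz":0}
    - {"dx":0,"dy":0,"dz":-0.293,"rx":0,"ry":0,"rz":0}
    - {"dx":0,"dy":0,"dz":-0.293,"rx":0,"ry":0,"rz":0}
    - {"dx":0,"dy":0,"dz":-0.293,"rx":0,"ry":0,"rz":0}
    - {"dx":0,"dy":0,"dz":0,"rx":0,"ry":0,"rz":0}
    - {"dx":0,"dy":0,"dz":0,"rx":0,"ry":0,"rz":0}

```text
t: 15.35
tcp_pos: [0.5629, -0.2125, 0.0205]
tool_rot: [0.668, 0.744, 0.0, 0.0]
force: [0.3, 0.8, -0.3]
finger_gap: 0.599
gripper_force: 0.0
```

Request:
move_arm:
  targets:
    - {"dx":0,"dy":0,"dz":0,"rx":0,"ry":0,"rz":0}
    - {"dx":0,"dy":0,"dz":0,"rx":0,"ry":0,"rz":0}
    - {"dx":0,"dy":0,"dz":0,"rx":0,"ry":0,"rz":0}
    - {"dx":0,"dy":0,"dz":0,"rx":0,"ry":0,"rz":0}
    - {"dx":0,"dy":0,"dz":0,"rx":0,"ry":0,"rz":0}
    - {"dx":0,"dy":0,"dz":0,"rx":0,"ry":0,"rz":0}
    - {"dx":0,"dy":0,"dz":0,"rx":0,"ry":0,"rz":0}
    - {"dx":0,"dy":0,"dz":0,"rx":0,"ry":0,"rz":0}
    - {"dx":0,"dy":0,"dz":0,"rx":0,"ry":0,"rz":0}
    - {"dx":0,"dy":0,"dz":0,"rx":0,"ry":0,"rz":0}
  claw: 0
  newtons: 60

```text
t: 16.6
tcp_pos: [0.5626, -0.2126, 0.0212]
tool_rot: [0.667, 0.745, -0.0, 0.0]
force: [-2.4, -0.7, 6.2]
finger_gap: 0.365
gripper_force: 59.2
```

Request:
move_arm:
  targets:
    - {"dx":0,"dy":0,"dz":0.2,"rx":0,"ry":0,"rz":0}
    - {"dx":0,"dy":0,"dz":0.6,"rx":0,"ry":0,"rz":0}
    - {"dx":0,"dy":0,"dz":0.8,"rx":0,"ry":0,"rz":0}
    - {"dx":0,"dy":0,"dz":0.8,"rx":0,"ry":0,"rz":0}
    - {"dx":0,"dy":0,"dz":0.8,"rx":0,"ry":0,"rz":0}
    - {"dx":0.1,"dy":0.9,"dz":0.4,"rx":0,"ry":0,"rz":0}
    - {"dx":0.1,"dy":0.9,"dz":0,"rx":0,"ry":0,"rz":0}
    - {"dx":0.1,"dy":0.9,"dz":0,"rx":0,"ry":0,"rz":0}
    - {"dx":0.1,"dy":0.9,"dz":0,"rx":0,"ry":0,"rz":0}
    - {"dx":0.1,"dy":0.9,"dz":0,"rx":0,"ry":0,"rz":0}

```text
t: 17.85
tcp_pos: [0.575, -0.0976, 0.1097]
tool_rot: [0.667, 0.745, -0.0, -0.001]
force: [-0.3, 0.1, -0.9]
finger_gap: 0.365
gripper_force: 59.6
```

Request:
move_arm:
  targets:
    - {"dx":0,"dy":0.94,"dz":0,"rx":0,"ry":0,"rz":0}
    - {"dx":0,"dy":0.94,"dz":0,"rx":0,"ry":0,"rz":0}
    - {"dx":0,"dy":0.94,"dz":0,"rx":0,"ry":0,"rz":0}
    - {"dx":0,"dy":0.94,"dz":0,"rx":0,"ry":0,"rz":0}
    - {"dx":0,"dy":0.94,"dz":0,"rx":0,"ry":0,"rz":0}
    - {"dx":0,"dy":0,"dz":0,"rx":0,"ry":0,"rz":0}
    - {"dx":0,"dy":0,"dz":0,"rx":0,"ry":0,"rz":0}
    - {"dx":0,"dy":0,"dz":0,"rx":0,"ry":0,"rz":0}
    - {"dx":0,"dy":0,"dz":0,"rx":0,"ry":0,"rz":0}
    - {"dx":0,"dy":0,"dz":0,"rx":0,"ry":0,"rz":0}

```text
t: 19.1
tcp_pos: [0.5754, 0.0171, 0.1105]
tool_rot: [0.668, 0.744, 0.0, 0.0]
force: [-0.2, 0.5, -0.9]
finger_gap: 0.367
gripper_force: 59.6
```

```bash
python3 - <<'E'
from h import *
z=sensors.sense()['tcp_pos'][2]
b,m=bronze(z+.011); cv2.imwrite('pics/w5b.png',cv2.resize(b,(800,600))[...,::-1])
E
```

```text
tcp [0.57537712 0.01716256 0.11047664]
[259.1 269.3] [63.4 70.9] [0.5757 0.0173] rel tcp mm [0.3 0.1]
[107.8  -7.8] [47.9 55.9] [0.5104 0.1217] rel tcp mm [-65.  104.5]
```

View pics/w5b.png

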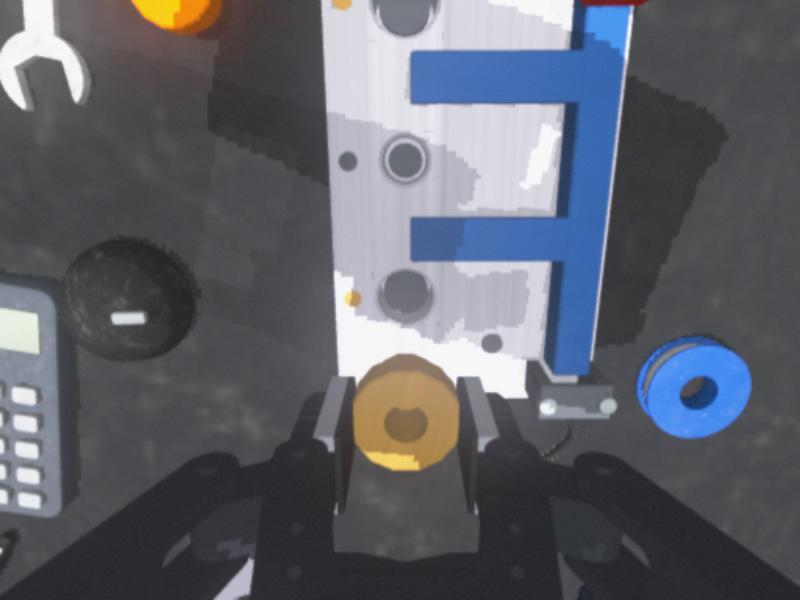

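The head sits centred between the fingers at (405,412). Bore 1 shows at (405,292), bore 2 at (405,159), and their dots at (352,298) and (347,161).

```bash
python3 - <<'E'
from h import *
m=cams.camera_model('wrist'); b=cv2.imread('pics/last.png',0)
g=lambda L,z: pt(m,(np.array(L,float)+.5)*.64-.5,z)[:,:2]
h=g([(405.5,293),(405.5,160)],.034); print(h,np.linalg.norm(h[0]-h[1]))
print(g([(352,298),(347,161)],.034))
c=cv2.HoughCircles(cv2.resize(b,(1024,768)),cv2.HOUGH_GRADIENT,1,60,param1=80,param2=22,minRadius=22,maxRadius=42)
for x,y,r in c[0]:
    if abs(x/2/.64-405)<15: print(x/2/.64,y/2/.64,r/2/.64,pt(m,[(x+.5)/2-.5,(y+.5)/2-.5],.034))
E
```

```text
[[0.5743254  0.03114353]
 [0.56808792 0.08834495]] 0.057540499412326404
[[0.55057235 0.02619559]
 [0.54392928 0.08530788]]
405.07812 159.76562 20.859377 [[0.56785339 0.08845763 0.034     ]]
405.85938 291.01562 21.875 [[0.574331   0.03212869 0.034     ]]
404.29688 12.109375 24.375002 [[0.56166678 0.14258424 0.034     ]]
404.29688 422.26562 19.687502 [[ 0.58080899 -0.03423654  0.034     ]]
```

Request:
move_arm:
  targets:
    - {"dx":-0.04,"dy":0.46,"dz":0,"rx":0,"ry":0,"rz":0}
    - {"dx":0,"dy":0,"dz":-0.4,"rx":0,"ry":0,"rz":0}
    - {"dx":0,"dy":0,"dz":-0.4,"rx":0,"ry":0,"rz":0}
    - {"dx":0,"dy":0,"dz":-0.4,"rx":0,"ry":0,"rz":0}
    - {"dx":0,"dy":0,"dz":-0.4,"rx":0,"ry":0,"rz":0}
    - {"dx":0,"dy":0,"dz":-0.4,"rx":0,"ry":0,"rz":0}
    - {"dx":0,"dy":0,"dz":-0.2,"rx":0,"ry":0,"rz":0}
    - {"dx":0,"dy":0,"dz":-0.2,"rx":0,"ry":0,"rz":0}
    - {"dx":0,"dy":0,"dz":0,"rx":0,"ry":0,"rz":0}
    - {"dx":0,"dy":0,"dz":0,"rx":0,"ry":0,"rz":0}

```text
t: 20.4
tcp_pos: [0.5746, 0.0291, 0.0507]
tool_rot: [0.668, 0.745, 0.0, 0.0]
force: [0.2, 0.3, 0.3]
finger_gap: 0.365
gripper_force: 59.6
```

Request:
move_arm:
  targets:
    - {"dx":0,"dy":0,"dz":-0.06,"rx":0,"ry":0,"rz":0}
    - {"dx":0,"dy":0,"dz":-0.06,"rx":0,"ry":0,"rz":0}
    - {"dx":0,"dy":0,"dz":-0.06,"rx":0,"ry":0,"rz":0}
    - {"dx":0,"dy":0,"dz":-0.06,"rx":0,"ry":0,"rz":0}
    - {"dx":0,"dy":0,"dz":-0.06,"rx":0,"ry":0,"rz":0}
    - {"dx":0,"dy":0,"dz":0,"rx":0,"ry":0,"rz":0}
    - {"dx":0,"dy":0,"dz":0,"rx":0,"ry":0,"rz":0}
    - {"dx":0,"dy":0,"dz":0,"rx":0,"ry":0,"rz":0}
    - {"dx":0,"dy":0,"dz":0,"rx":0,"ry":0,"rz":0}
    - {"dx":0,"dy":0,"dz":0,"rx":0,"ry":0,"rz":0}

```text
t: 21.65
tcp_pos: [0.5743, 0.0291, 0.0431]
tool_rot: [0.668, 0.745, -0.0, 0.0]
force: [-1.3, 0.3, 4.2]
finger_gap: 0.364
gripper_force: 60.0
```

Request:
move_arm:
  targets:
    - {"dx":0,"dy":0,"dz":-0.06,"rx":0,"ry":0,"rz":0}
    - {"dx":0,"dy":0,"dz":-0.06,"rx":0,"ry":0,"rz":0}
    - {"dx":0,"dy":0,"dz":-0.06,"rx":0,"ry":0,"rz":0}
    - {"dx":0,"dy":0,"dz":-0.06,"rx":0,"ry":0,"rz":0}
    - {"dx":0,"dy":0,"dz":-0.06,"rx":0,"ry":0,"rz":0}
    - {"dx":0,"dy":0,"dz":-0.06,"rx":0,"ry":0,"rz":0}
    - {"dx":0,"dy":0,"dz":0,"rx":0,"ry":0,"rz":0}
    - {"dx":0,"dy":0,"dz":0,"rx":0,"ry":0,"rz":0}
    - {"dx":0,"dy":0,"dz":0,"rx":0,"ry":0,"rz":0}
    - {"dx":0,"dy":0,"dz":0,"rx":0,"ry":0,"rz":0}

```text
t: 22.9
tcp_pos: [0.5744, 0.0291, 0.0352]
tool_rot: [0.668, 0.745, 0.0, 0.0]
force: [-2.0, 0.9, 11.6]
finger_gap: 0.364
gripper_force: 60.8
```

Request:
move_arm:
  targets:
    - {"dx":0,"dy":0,"dz":-0.04,"rx":0,"ry":0,"rz":0}
    - {"dx":0,"dy":0,"dz":-0.04,"rx":0,"ry":0,"rz":0}
    - {"dx":0,"dy":0,"dz":0,"rx":0,"ry":0,"rz":0}
    - {"dx":0,"dy":0,"dz":0,"rx":0,"ry":0,"rz":0}
    - {"dx":0,"dy":0,"dz":0,"rx":0,"ry":0,"rz":0}
    - {"dx":0,"dy":0,"dz":0,"rx":0,"ry":0,"rz":0}
    - {"dx":0,"dy":0,"dz":0,"rx":0,"ry":0,"rz":0}
    - {"dx":0,"dy":0,"dz":0,"rx":0,"ry":0,"rz":0}
    - {"dx":0,"dy":0,"dz":0,"rx":0,"ry":0,"rz":0}
    - {"dx":0,"dy":0,"dz":0,"rx":0,"ry":0,"rz":0}

```text
t: 24.15
tcp_pos: [0.5744, 0.0291, 0.0351]
tool_rot: [0.667, 0.745, 0.0, 0.0]
force: [-5.4, 1.1, 23.5]
finger_gap: 0.369
gripper_force: 62.0
```

Request:
move_arm:
  targets:
    - {"dx":0,"dy":0,"dz":0.08,"rx":0,"ry":0,"rz":0}
    - {"dx":0,"dy":0,"dz":0,"rx":0,"ry":0,"rz":0}
    - {"dx":0,"dy":0,"dz":0,"rx":0,"ry":0,"rz":0}
    - {"dx":0,"dy":0,"dz":0,"rx":0,"ry":0,"rz":0}
    - {"dx":0,"dy":0,"dz":0.4,"rx":0,"ry":0,"rz":0}
    - {"dx":0,"dy":0,"dz":1,"rx":0,"ry":0,"rz":0}
    - {"dx":0,"dy":0,"dz":1,"rx":0,"ry":0,"rz":0}
    - {"dx":0,"dy":0,"dz":1,"rx":0,"ry":0,"rz":0}
    - {"dx":-0.3,"dy":-0.9,"dz":0.3,"rx":0,"ry":0,"rz":0}
    - {"dx":-0.3,"dy":-0.9,"dz":0,"rx":0,"ry":0,"rz":0}
  claw: 60

```text
t: 25.4
tcp_pos: [0.56, -0.0163, 0.1281]
tool_rot: [0.667, 0.745, 0.001, 0.001]
force: [-0.3, -0.5, -0.2]
finger_gap: 0.599
gripper_force: 0.0
```

Request:
move_arm:
  targets:
    - {"dx":-0.38,"dy":-0.99,"dz":0,"rx":0,"ry":0,"rz":0}
    - {"dx":-0.38,"dy":-0.99,"dz":0,"rx":0,"ry":0,"rz":0}
    - {"dx":-0.38,"dy":-0.99,"dz":0,"rx":0,"ry":0,"rz":0}
    - {"dx":-0.38,"dy":-0.99,"dz":0,"rx":0,"ry":0,"rz":0}
    - {"dx":-0.38,"dy":-0.99,"dz":0,"rx":0,"ry":0,"rz":0}
    - {"dx":-0.38,"dy":-0.99,"dz":0,"rx":0,"ry":0,"rz":0}
    - {"dx":-0.38,"dy":-0.99,"dz":0,"rx":0,"ry":0,"rz":0}
    - {"dx":-0.38,"dy":-0.99,"dz":-0.4,"rx":0,"ry":0,"rz":0}
    - {"dx":-0.4,"dy":-0.99,"dz":-0.8,"rx":0,"ry":0,"rz":0}
    - {"dx":0,"dy":0,"dz":0,"rx":0,"ry":0,"rz":0}

```text
t: 26.65
tcp_pos: [0.4724, -0.2398, 0.0959]
tool_rot: [0.669, 0.744, -0.0, -0.001]
force: [1.0, 0.0, 0.5]
finger_gap: 0.603
gripper_force: 0.0
```

```bash
python3 - <<'E'
from h import *
b,m=bronze(); cv2.imwrite('pics/w6b.png',cv2.resize(b,(800,600))[...,::-1])
E
```

```text
tcp [ 0.47291068 -0.23898289  0.0964384 ]
[258.9 208.1] [48.1 48.7] [ 0.4722 -0.2367] rel tcp mm [-0.7  2.2]
```

View pics/w6b.png

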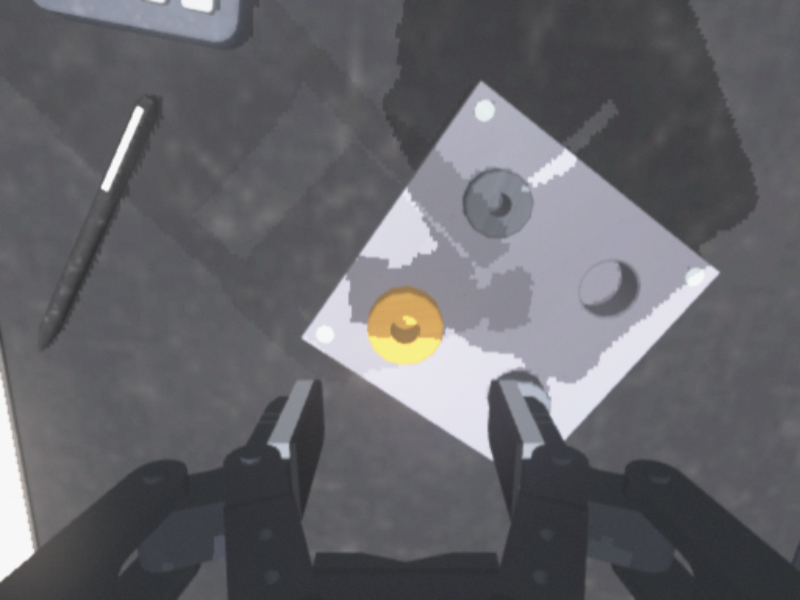

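Request:
move_arm:
  targets:
    - {"dx":-0.02,"dy":0.055,"dz":-0.36,"rx":0,"ry":0,"rz":0}
    - {"dx":0,"dy":0,"dz":-0.36,"rx":0,"ry":0,"rz":0}
    - {"dx":0,"dy":0,"dz":-0.36,"rx":0,"ry":0,"rz":0}
    - {"dx":0,"dy":0,"dz":-0.36,"rx":0,"ry":0,"rz":0}
    - {"dx":0,"dy":0,"dz":-0.36,"rx":0,"ry":0,"rz":0}
    - {"dx":0,"dy":0,"dz":-0.36,"rx":0,"ry":0,"rz":0}
    - {"dx":0,"dy":0,"dz":-0.36,"rx":0,"ry":0,"rz":0}
    - {"dx":0,"dy":0,"dz":-0.36,"rx":0,"ry":0,"rz":0}
    - {"dx":0,"dy":0,"dz":-0.14,"rx":0,"ry":0,"rz":0}
    - {"dx":0,"dy":0,"dz":0,"rx":0,"ry":0,"rz":0}
  claw: 55

```text
t: 27.95
tcp_pos: [0.4727, -0.2372, 0.0207]
tool_rot: [0.668, 0.744, -0.0, -0.0]
force: [0.2, 0.3, -0.4]
finger_gap: 0.549
gripper_force: 0.0
```

Request:
move_arm:
  targets:
    - {"dx":0,"dy":0,"dz":0,"rx":0,"ry":0,"rz":0}
    - {"dx":0,"dy":0,"dz":0,"rx":0,"ry":0,"rz":0}
    - {"dx":0,"dy":0,"dz":0,"rx":0,"ry":0,"rz":0}
    - {"dx":0,"dy":0,"dz":0,"rx":0,"ry":0,"rz":0}
    - {"dx":0,"dy":0,"dz":0,"rx":0,"ry":0,"rz":0}
    - {"dx":0,"dy":0,"dz":0,"rx":0,"ry":0,"rz":0}
    - {"dx":0,"dy":0,"dz":0.2,"rx":0,"ry":0,"rz":0}
    - {"dx":0,"dy":0,"dz":0.8,"rx":0,"ry":0,"rz":0}
    - {"dx":0,"dy":0,"dz":1,"rx":0,"ry":0,"rz":0}
    - {"dx":0,"dy":0,"dz":1,"rx":0,"ry":0,"rz":0}
  claw: 0
  newtons: 60

```text
t: 29.2
tcp_pos: [0.473, -0.2371, 0.0965]
tool_rot: [0.668, 0.744, 0.0, -0.0]
force: [0.2, 0.1, -0.6]
finger_gap: 0.36
gripper_force: 59.6
```

Request:
move_arm:
  targets:
    - {"dx":0.22,"dy":0.964,"dz":0.1,"rx":0,"ry":0,"rz":0}
    - {"dx":0.22,"dy":0.964,"dz":0.1,"rx":0,"ry":0,"rz":0}
    - {"dx":0.22,"dy":0.964,"dz":0.1,"rx":0,"ry":0,"rz":0}
    - {"dx":0.22,"dy":0.964,"dz":0.1,"rx":0,"ry":0,"rz":0}
    - {"dx":0.22,"dy":0.964,"dz":0.1,"rx":0,"ry":0,"rz":0}
    - {"dx":0.22,"dy":0.964,"dz":0.1,"rx":0,"ry":0,"rz":0}
    - {"dx":0.22,"dy":0.964,"dz":0.1,"rx":0,"ry":0,"rz":0}
    - {"dx":0.22,"dy":0.964,"dz":0,"rx":0,"ry":0,"rz":0}
    - {"dx":0.22,"dy":0.964,"dz":0,"rx":0,"ry":0,"rz":0}
    - {"dx":0.22,"dy":0.964,"dz":0,"rx":0,"ry":0,"rz":0}

```text
t: 30.45
tcp_pos: [0.5281, 0.0048, 0.1135]
tool_rot: [0.668, 0.744, 0.0, 0.0]
force: [-0.4, -0.2, -1.2]
finger_gap: 0.364
gripper_force: 59.6
```

Request:
move_arm:
  targets:
    - {"dx":0.22,"dy":0.964,"dz":0,"rx":0,"ry":0,"rz":0}
    - {"dx":0.22,"dy":0.964,"dz":0,"rx":0,"ry":0,"rz":0}
    - {"dx":0.22,"dy":0.964,"dz":0,"rx":0,"ry":0,"rz":0}
    - {"dx":0.22,"dy":0.964,"dz":0,"rx":0,"ry":0,"rz":0}
    - {"dx":0.22,"dy":0.964,"dz":0,"rx":0,"ry":0,"rz":0}
    - {"dx":0.22,"dy":0.964,"dz":0,"rx":0,"ry":0,"rz":0}
    - {"dx":0,"dy":0,"dz":0,"rx":0,"ry":0,"rz":0}
    - {"dx":0,"dy":0,"dz":0,"rx":0,"ry":0,"rz":0}
    - {"dx":0,"dy":0,"dz":0,"rx":0,"ry":0,"rz":0}
    - {"dx":0,"dy":0,"dz":0,"rx":0,"ry":0,"rz":0}

```text
t: 31.7
tcp_pos: [0.5608, 0.1476, 0.1135]
tool_rot: [0.668, 0.744, -0.0, -0.0]
force: [0.4, 0.3, -0.6]
finger_gap: 0.363
gripper_force: 59.6
```

```bash
python3 - <<'E'
from h import *
b,m=bronze(sensors.sense()['tcp_pos'][2]+.011)
E
```

```text
tcp [0.56078439 0.14770537 0.11346834]
[260.1 346.5] [26.5 43.2] [0.5663 0.1048] rel tcp mm [  5.5 -42.9]
[259.4 268.1] [63.1 70.1] [0.5612 0.1484] rel tcp mm [0.4 0.7]
[135.7 191.9] [43.4 46.8] [0.5052 0.1789] rel tcp mm [-55.6  31.2]
```

Request:
move_arm:
  targets:
    - {"dx":0.01,"dy":0.01,"dz":-0.45,"rx":0,"ry":0,"rz":0}
    - {"dx":0,"dy":0,"dz":-0.45,"rx":0,"ry":0,"rz":0}
    - {"dx":0,"dy":0,"dz":-0.45,"rx":0,"ry":0,"rz":0}
    - {"dx":0,"dy":0,"dz":-0.45,"rx":0,"ry":0,"rz":0}
    - {"dx":0,"dy":0,"dz":-0.45,"rx":0,"ry":0,"rz":0}
    - {"dx":0,"dy":0,"dz":-0.14,"rx":0,"ry":0,"rz":0}
    - {"dx":0,"dy":0,"dz":-0.14,"rx":0,"ry":0,"rz":0}
    - {"dx":0,"dy":0,"dz":-0.14,"rx":0,"ry":0,"rz":0}
    - {"dx":0,"dy":0,"dz":-0.14,"rx":0,"ry":0,"rz":0}
    - {"dx":0,"dy":0,"dz":0,"rx":0,"ry":0,"rz":0}

```text
t: 33.0
tcp_pos: [0.5611, 0.1487, 0.0433]
tool_rot: [0.668, 0.745, 0.0, 0.0]
force: [-0.6, 0.8, -0.8]
finger_gap: 0.368
gripper_force: 59.7
```

Entered freely; pressing on in.

Request:
move_arm:
  targets:
    - {"dx":0,"dy":0,"dz":-0.07,"rx":0,"ry":0,"rz":0}
    - {"dx":0,"dy":0,"dz":-0.07,"rx":0,"ry":0,"rz":0}
    - {"dx":0,"dy":0,"dz":-0.07,"rx":0,"ry":0,"rz":0}
    - {"dx":0,"dy":0,"dz":-0.07,"rx":0,"ry":0,"rz":0}
    - {"dx":0,"dy":0,"dz":-0.07,"rx":0,"ry":0,"rz":0}
    - {"dx":0,"dy":0,"dz":-0.06,"rx":0,"ry":0,"rz":0}
    - {"dx":0,"dy":0,"dz":0,"rx":0,"ry":0,"rz":0}
    - {"dx":0,"dy":0,"dz":0,"rx":0,"ry":0,"rz":0}
    - {"dx":0,"dy":0,"dz":0,"rx":0,"ry":0,"rz":0}
    - {"dx":0,"dy":0,"dz":0,"rx":0,"ry":0,"rz":0}

```text
t: 34.25
tcp_pos: [0.5612, 0.1488, 0.0355]
tool_rot: [0.668, 0.745, 0.0, 0.0]
force: [-4.6, 0.4, 15.6]
finger_gap: 0.364
gripper_force: 61.2
```

Request:
move_arm:
  targets:
    - {"dx":0,"dy":0,"dz":-0.04,"rx":0,"ry":0,"rz":0}
    - {"dx":0,"dy":0,"dz":-0.04,"rx":0,"ry":0,"rz":0}
    - {"dx":0,"dy":0,"dz":0,"rx":0,"ry":0,"rz":0}
    - {"dx":0,"dy":0,"dz":0,"rx":0,"ry":0,"rz":0}
    - {"dx":0,"dy":0,"dz":0,"rx":0,"ry":0,"rz":0}
    - {"dx":0,"dy":0,"dz":0,"rx":0,"ry":0,"rz":0}
    - {"dx":0,"dy":0,"dz":0,"rx":0,"ry":0,"rz":0}
    - {"dx":0,"dy":0,"dz":0,"rx":0,"ry":0,"rz":0}
    - {"dx":0,"dy":0,"dz":0,"rx":0,"ry":0,"rz":0}
    - {"dx":0,"dy":0,"dz":0,"rx":0,"ry":0,"rz":0}

```text
t: 35.5
tcp_pos: [0.5612, 0.1488, 0.0354]
tool_rot: [0.667, 0.745, 0.0, 0.001]
force: [-6.8, -0.3, 28.7]
finger_gap: 0.361
gripper_force: 62.4
```

Request:
move_arm:
  targets:
    - {"dx":0,"dy":0,"dz":0.08,"rx":0,"ry":0,"rz":0}
    - {"dx":0,"dy":0,"dz":0,"rx":0,"ry":0,"rz":0}
    - {"dx":0,"dy":0,"dz":0,"rx":0,"ry":0,"rz":0}
    - {"dx":0,"dy":0,"dz":0,"rx":0,"ry":0,"rz":0}
    - {"dx":0,"dy":0,"dz":0.4,"rx":0,"ry":0,"rz":0}
    - {"dx":0,"dy":0,"dz":1,"rx":0,"ry":0,"rz":0}
    - {"dx":0,"dy":0,"dz":1,"rx":0,"ry":0,"rz":0}
    - {"dx":0,"dy":0,"dz":1,"rx":0,"ry":0,"rz":0}
    - {"dx":-0.16,"dy":-0.95,"dz":0.3,"rx":0,"ry":0,"rz":0}
    - {"dx":-0.16,"dy":-0.95,"dz":0,"rx":0,"ry":0,"rz":0}
  claw: 55

```text
t: 36.75
tcp_pos: [0.5538, 0.1009, 0.1271]
tool_rot: [0.667, 0.745, 0.001, 0.001]
force: [1.4, -0.5, 0.2]
finger_gap: 0.552
gripper_force: 0.0
```

Request:
move_arm:
  targets:
    - {"dx":-0.16,"dy":-0.95,"dz":0,"rx":0,"ry":0,"rz":0}
    - {"dx":-0.16,"dy":-0.95,"dz":0,"rx":0,"ry":0,"rz":0}
    - {"dx":-0.16,"dy":-0.95,"dz":0,"rx":0,"ry":0,"rz":0}
    - {"dx":-0.16,"dy":-0.95,"dz":0,"rx":0,"ry":0,"rz":0}
    - {"dx":-0.16,"dy":-0.95,"dz":0,"rx":0,"ry":0,"rz":0}
    - {"dx":-0.16,"dy":-0.95,"dz":0,"rx":0,"ry":0,"rz":0}
    - {"dx":-0.16,"dy":-0.95,"dz":0,"rx":0,"ry":0,"rz":0}
    - {"dx":-0.16,"dy":-0.95,"dz":0,"rx":0,"ry":0,"rz":0}
    - {"dx":-0.16,"dy":-0.95,"dz":0,"rx":0,"ry":0,"rz":0}
    - {"dx":-0.16,"dy":-0.95,"dz":0,"rx":0,"ry":0,"rz":0}

```text
t: 38.0
tcp_pos: [0.5131, -0.1373, 0.126]
tool_rot: [0.668, 0.745, 0.0, 0.0]
force: [0.6, 0.6, -0.4]
finger_gap: 0.549
gripper_force: 0.0
```

Request:
move_arm:
  targets:
    - {"dx":-0.2,"dy":-0.95,"dz":-0.4,"rx":0,"ry":0,"rz":0}
    - {"dx":-0.16,"dy":-0.8,"dz":-0.4,"rx":0,"ry":0,"rz":0}
    - {"dx":0,"dy":0,"dz":-0.4,"rx":0,"ry":0,"rz":0}
    - {"dx":0,"dy":0,"dz":0,"rx":0,"ry":0,"rz":0}
    - {"dx":0,"dy":0,"dz":0,"rx":0,"ry":0,"rz":0}
    - {"dx":0,"dy":0,"dz":0,"rx":0,"ry":0,"rz":0}
    - {"dx":0,"dy":0,"dz":0,"rx":0,"ry":0,"rz":0}
    - {"dx":0,"dy":0,"dz":0,"rx":0,"ry":0,"rz":0}
    - {"dx":0,"dy":0,"dz":0,"rx":0,"ry":0,"rz":0}
    - {"dx":0,"dy":0,"dz":0,"rx":0,"ry":0,"rz":0}

```text
t: 39.25
tcp_pos: [0.5041, -0.1802, 0.0955]
tool_rot: [0.668, 0.744, 0.0, 0.0]
force: [-0.1, -0.7, -0.4]
finger_gap: 0.548
gripper_force: 0.0
```

```bash
python3 - <<'E'
from h import *
b,m=snap('wrist'); print(sensors.sense()['tcp_pos']); cv2.imwrite('pics/w7b.png',cv2.resize(b,(800,600))[...,::-1])
E
```

```text
[ 0.50406593 -0.18018973  0.0954627 ]
```

View pics/w7b.png

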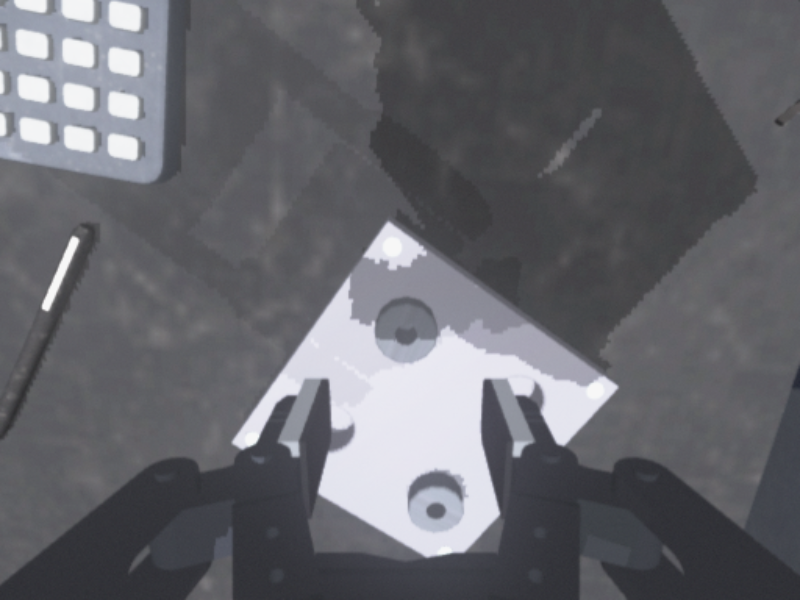

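Request:
move_arm:
  targets:
    - {"dx":0,"dy":0,"dz":-0.36,"rx":0,"ry":0,"rz":0}
    - {"dx":0,"dy":0,"dz":-0.36,"rx":0,"ry":0,"rz":0}
    - {"dx":0,"dy":0,"dz":-0.36,"rx":0,"ry":0,"rz":0}
    - {"dx":0,"dy":0,"dz":-0.36,"rx":0,"ry":0,"rz":0}
    - {"dx":0,"dy":0,"dz":-0.36,"rx":0,"ry":0,"rz":0}
    - {"dx":0,"dy":0,"dz":-0.36,"rx":0,"ry":0,"rz":0}
    - {"dx":0,"dy":0,"dz":-0.36,"rx":0,"ry":0,"rz":0}
    - {"dx":0,"dy":0,"dz":-0.36,"rx":0,"ry":0,"rz":0}
    - {"dx":0,"dy":0,"dz":-0.1,"rx":0,"ry":0,"rz":0}
    - {"dx":0,"dy":0,"dz":0,"rx":0,"ry":0,"rz":0}
  claw: 50

```text
t: 40.55
tcp_pos: [0.504, -0.1801, 0.0208]
tool_rot: [0.668, 0.745, -0.0, -0.0]
force: [-0.2, 0.2, 0.2]
finger_gap: 0.499
gripper_force: 0.0
```

Request:
move_arm:
  targets:
    - {"dx":0,"dy":0,"dz":0,"rx":0,"ry":0,"rz":0}
    - {"dx":0,"dy":0,"dz":0,"rx":0,"ry":0,"rz":0}
    - {"dx":0,"dy":0,"dz":0,"rx":0,"ry":0,"rz":0}
    - {"dx":0,"dy":0,"dz":0,"rx":0,"ry":0,"rz":0}
    - {"dx":0,"dy":0,"dz":0,"rx":0,"ry":0,"rz":0}
    - {"dx":0,"dy":0,"dz":0,"rx":0,"ry":0,"rz":0}
    - {"dx":0,"dy":0,"dz":0.2,"rx":0,"ry":0,"rz":0}
    - {"dx":0,"dy":0,"dz":0.8,"rx":0,"ry":0,"rz":0}
    - {"dx":0,"dy":0,"dz":1,"rx":0,"ry":0,"rz":0}
    - {"dx":0,"dy":0,"dz":1,"rx":0,"ry":0,"rz":0}
  claw: 0
  newtons: 60

```text
t: 41.8
tcp_pos: [0.5038, -0.18, 0.0964]
tool_rot: [0.668, 0.744, -0.0, -0.0]
force: [-0.9, -0.5, -0.7]
finger_gap: 0.293
gripper_force: 59.1
```

Request:
move_arm:
  targets:
    - {"dx":0.127,"dy":0.97,"dz":0.1,"rx":0,"ry":0,"rz":0}
    - {"dx":0.127,"dy":0.97,"dz":0.1,"rx":0,"ry":0,"rz":0}
    - {"dx":0.127,"dy":0.97,"dz":0.1,"rx":0,"ry":0,"rz":0}
    - {"dx":0.127,"dy":0.97,"dz":0.1,"rx":0,"ry":0,"rz":0}
    - {"dx":0.127,"dy":0.97,"dz":0.1,"rx":0,"ry":0,"rz":0}
    - {"dx":0.127,"dy":0.97,"dz":0.1,"rx":0,"ry":0,"rz":0}
    - {"dx":0.127,"dy":0.97,"dz":0.1,"rx":0,"ry":0,"rz":0}
    - {"dx":0.127,"dy":0.97,"dz":0,"rx":0,"ry":0,"rz":0}
    - {"dx":0.127,"dy":0.97,"dz":0,"rx":0,"ry":0,"rz":0}
    - {"dx":0.127,"dy":0.97,"dz":0,"rx":0,"ry":0,"rz":0}

```text
t: 43.05
tcp_pos: [0.5356, 0.0632, 0.1133]
tool_rot: [0.668, 0.745, -0.0, -0.0]
force: [1.0, 0.4, -0.6]
finger_gap: 0.293
gripper_force: 59.1
```

```bash
python3 - <<'E'
from h import *
s=cams.camera_model('scene'); a=cams.camera_model('top')
print('tower foot',pt(s,[(133,130)],0), 'tower top in top view for z .4:',px(a,[[.4,.45,.42],[.6,.45,.42],[.4,.5,.42],[.6,.5,.42]])/.64)
print('box',pt(s,[(198,138),(228,136)],0))
E
```

```text
tower foot [[0.44459905 0.6196571  0.        ]] tower top in top view for z .4: [[ -60.58964729  445.44628708]
 [ -46.09338309  252.34063332]
 [-104.28289042  444.1842259 ]
 [ -88.80025204  253.05899053]]
box [[0.62356775 0.44487587 0.        ]
 [0.72179381 0.40455782 0.        ]]
```

Request:
move_arm:
  targets:
    - {"dx":0.127,"dy":0.97,"dz":0,"rx":0,"ry":0,"rz":0}
    - {"dx":0.127,"dy":0.97,"dz":0,"rx":0,"ry":0,"rz":0}
    - {"dx":0.127,"dy":0.97,"dz":0,"rx":0,"ry":0,"rz":0}
    - {"dx":0.127,"dy":0.97,"dz":0,"rx":0,"ry":0,"rz":0}
    - {"dx":0.127,"dy":0.97,"dz":0,"rx":0,"ry":0,"rz":0}
    - {"dx":0.127,"dy":0.92,"dz":0,"rx":0,"ry":0,"rz":0}
    - {"dx":0,"dy":0,"dz":0,"rx":0,"ry":0,"rz":0}
    - {"dx":0,"dy":0,"dz":0,"rx":0,"ry":0,"rz":0}
    - {"dx":0,"dy":0,"dz":0,"rx":0,"ry":0,"rz":0}
    - {"dx":0,"dy":0,"dz":0,"rx":0,"ry":0,"rz":0}

```text
t: 44.3
tcp_pos: [0.5549, 0.2058, 0.1135]
tool_rot: [0.668, 0.744, -0.0, -0.0]
force: [-0.7, -0.3, -0.4]
finger_gap: 0.298
gripper_force: 59.1
```

```bash
python3 - <<'E'
from h import *
b,m=snap('wrist'); p=sensors.sense()['tcp_pos']; print(p, px(m,[p+[0,0,.011]])/.64); cv2.imwrite('pics/w8b.png',cv2.resize(b,(800,600))[...,::-1])
E
```

```text
[0.55490318 0.20595659 0.11349382] [[403.91487579 420.94887261]]
```

View pics/w8b.png

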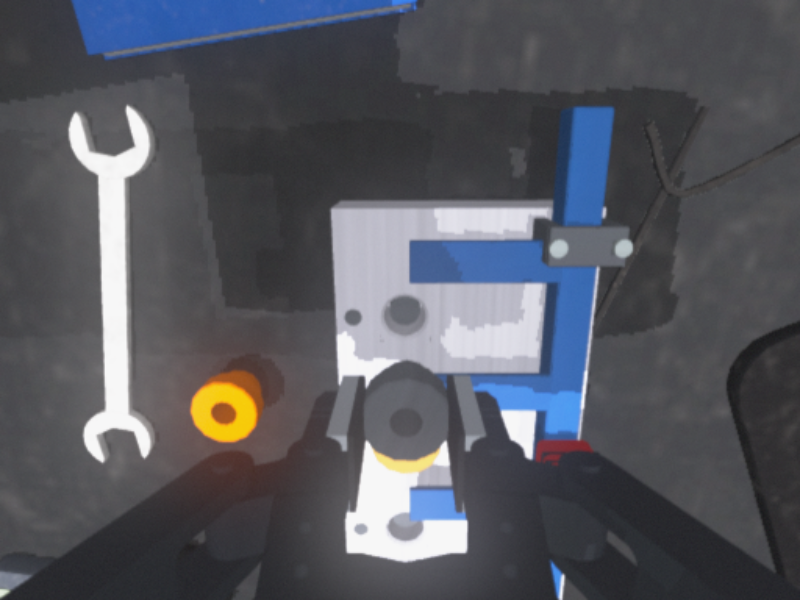

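The gripped head's hole is at (405,422), against (404,421) predicted, so it is centred. Bore 4 lies on the same line at (404,313).

Request:
move_arm:
  targets:
    - {"dx":-0.01,"dy":0.085,"dz":-0.45,"rx":0,"ry":0,"rz":0}
    - {"dx":0,"dy":0,"dz":-0.45,"rx":0,"ry":0,"rz":0}
    - {"dx":0,"dy":0,"dz":-0.45,"rx":0,"ry":0,"rz":0}
    - {"dx":0,"dy":0,"dz":-0.45,"rx":0,"ry":0,"rz":0}
    - {"dx":0,"dy":0,"dz":-0.45,"rx":0,"ry":0,"rz":0}
    - {"dx":0,"dy":0,"dz":-0.14,"rx":0,"ry":0,"rz":0}
    - {"dx":0,"dy":0,"dz":-0.14,"rx":0,"ry":0,"rz":0}
    - {"dx":0,"dy":0,"dz":-0.14,"rx":0,"ry":0,"rz":0}
    - {"dx":0,"dy":0,"dz":-0.14,"rx":0,"ry":0,"rz":0}
    - {"dx":0,"dy":0,"dz":0,"rx":0,"ry":0,"rz":0}

```text
t: 45.6
tcp_pos: [0.5547, 0.2087, 0.0432]
tool_rot: [0.668, 0.745, 0.0, 0.0]
force: [-0.8, 0.4, -0.9]
finger_gap: 0.292
gripper_force: 59.4
```

Request:
move_arm:
  targets:
    - {"dx":0,"dy":0,"dz":-0.07,"rx":0,"ry":0,"rz":0}
    - {"dx":0,"dy":0,"dz":-0.07,"rx":0,"ry":0,"rz":0}
    - {"dx":0,"dy":0,"dz":-0.07,"rx":0,"ry":0,"rz":0}
    - {"dx":0,"dy":0,"dz":-0.07,"rx":0,"ry":0,"rz":0}
    - {"dx":0,"dy":0,"dz":-0.07,"rx":0,"ry":0,"rz":0}
    - {"dx":0,"dy":0,"dz":-0.06,"rx":0,"ry":0,"rz":0}
    - {"dx":0,"dy":0,"dz":0,"rx":0,"ry":0,"rz":0}
    - {"dx":0,"dy":0,"dz":0,"rx":0,"ry":0,"rz":0}
    - {"dx":0,"dy":0,"dz":0,"rx":0,"ry":0,"rz":0}
    - {"dx":0,"dy":0,"dz":0,"rx":0,"ry":0,"rz":0}

```text
t: 46.85
tcp_pos: [0.5547, 0.2087, 0.0355]
tool_rot: [0.668, 0.745, 0.0, 0.0]
force: [-3.5, -1.9, 14.2]
finger_gap: 0.291
gripper_force: 60.8
```

Request:
move_arm:
  targets:
    - {"dx":0,"dy":0,"dz":-0.04,"rx":0,"ry":0,"rz":0}
    - {"dx":0,"dy":0,"dz":-0.04,"rx":0,"ry":0,"rz":0}
    - {"dx":0,"dy":0,"dz":0,"rx":0,"ry":0,"rz":0}
    - {"dx":0,"dy":0,"dz":0,"rx":0,"ry":0,"rz":0}
    - {"dx":0,"dy":0,"dz":0,"rx":0,"ry":0,"rz":0}
    - {"dx":0,"dy":0,"dz":0,"rx":0,"ry":0,"rz":0}
    - {"dx":0,"dy":0,"dz":0,"rx":0,"ry":0,"rz":0}
    - {"dx":0,"dy":0,"dz":0,"rx":0,"ry":0,"rz":0}
    - {"dx":0,"dy":0,"dz":0,"rx":0,"ry":0,"rz":0}
    - {"dx":0,"dy":0,"dz":0,"rx":0,"ry":0,"rz":0}

```text
t: 48.1
tcp_pos: [0.5548, 0.2087, 0.0354]
tool_rot: [0.667, 0.745, 0.0, 0.001]
force: [-6.8, -1.8, 27.0]
finger_gap: 0.291
gripper_force: 62.0
```

Request:
move_arm:
  targets:
    - {"dx":0,"dy":0,"dz":0.08,"rx":0,"ry":0,"rz":0}
    - {"dx":0,"dy":0,"dz":0,"rx":0,"ry":0,"rz":0}
    - {"dx":0,"dy":0,"dz":0,"rx":0,"ry":0,"rz":0}
    - {"dx":0,"dy":0,"dz":0,"rx":0,"ry":0,"rz":0}
    - {"dx":0,"dy":0,"dz":0.4,"rx":0,"ry":0,"rz":0}
    - {"dx":0,"dy":0,"dz":1,"rx":0,"ry":0,"rz":0}
    - {"dx":0,"dy":0,"dz":1,"rx":0,"ry":0,"rz":0}
    - {"dx":0,"dy":0,"dz":1,"rx":0,"ry":0,"rz":0}
    - {"dx":-0.05,"dy":-0.95,"dz":0.3,"rx":0,"ry":0,"rz":0}
    - {"dx":-0.05,"dy":-0.95,"dz":0,"rx":0,"ry":0,"rz":0}
  claw: 55

```text
t: 49.35
tcp_pos: [0.5529, 0.1611, 0.1271]
tool_rot: [0.667, 0.745, 0.001, 0.001]
force: [0.3, -0.2, -0.1]
finger_gap: 0.551
gripper_force: 0.0
```

Request:
move_arm:
  targets:
    - {"dx":-0.05,"dy":-0.98,"dz":0,"rx":0,"ry":0,"rz":0}
    - {"dx":-0.05,"dy":-0.98,"dz":0,"rx":0,"ry":0,"rz":0}
    - {"dx":-0.05,"dy":-0.98,"dz":0,"rx":0,"ry":0,"rz":0}
    - {"dx":-0.05,"dy":-0.98,"dz":0,"rx":0,"ry":0,"rz":0}
    - {"dx":-0.05,"dy":-0.98,"dz":0,"rx":0,"ry":0,"rz":0}
    - {"dx":-0.05,"dy":-0.98,"dz":0,"rx":0,"ry":0,"rz":0}
    - {"dx":-0.05,"dy":-0.98,"dz":0,"rx":0,"ry":0,"rz":0}
    - {"dx":-0.05,"dy":-0.98,"dz":0,"rx":0,"ry":0,"rz":0}
    - {"dx":-0.05,"dy":-0.98,"dz":0,"rx":0,"ry":0,"rz":0}
    - {"dx":-0.05,"dy":-0.98,"dz":0,"rx":0,"ry":0,"rz":0}

```text
t: 50.6
tcp_pos: [0.5397, -0.0847, 0.126]
tool_rot: [0.668, 0.744, 0.0, 0.0]
force: [-0.5, 0.1, 0.1]
finger_gap: 0.551
gripper_force: 0.0
```

Request:
move_arm:
  targets:
    - {"dx":-0.06,"dy":-0.94,"dz":0,"rx":0,"ry":0,"rz":0}
    - {"dx":-0.06,"dy":-0.94,"dz":0,"rx":0,"ry":0,"rz":0}
    - {"dx":-0.06,"dy":-0.94,"dz":0,"rx":0,"ry":0,"rz":0}
    - {"dx":-0.06,"dy":-0.94,"dz":0,"rx":0,"ry":0,"rz":0}
    - {"dx":-0.06,"dy":-0.94,"dz":-0.2,"rx":0,"ry":0,"rz":0}
    - {"dx":-0.06,"dy":-0.94,"dz":-0.4,"rx":0,"ry":0,"rz":0}
    - {"dx":-0.06,"dy":-0.94,"dz":-0.6,"rx":0,"ry":0,"rz":0}
    - {"dx":0,"dy":-0.7,"dz":0,"rx":0,"ry":0,"rz":0}
    - {"dx":0,"dy":0,"dz":0,"rx":0,"ry":0,"rz":0}
    - {"dx":0,"dy":0,"dz":0,"rx":0,"ry":0,"rz":0}

```text
t: 51.85
tcp_pos: [0.5291, -0.2653, 0.0956]
tool_rot: [0.668, 0.744, 0.0, -0.0]
force: [-0.2, 0.0, 0.8]
finger_gap: 0.55
gripper_force: 0.0
```

```bash
python3 - <<'E'
from h import *
b,m=snap('wrist'); print(sensors.sense()['tcp_pos']); cv2.imwrite('pics/w9b.png',cv2.resize(b,(800,600))[...,::-1])
E
```

```text
[ 0.52909532 -0.2650082   0.0956651 ]
```

View pics/w9b.png

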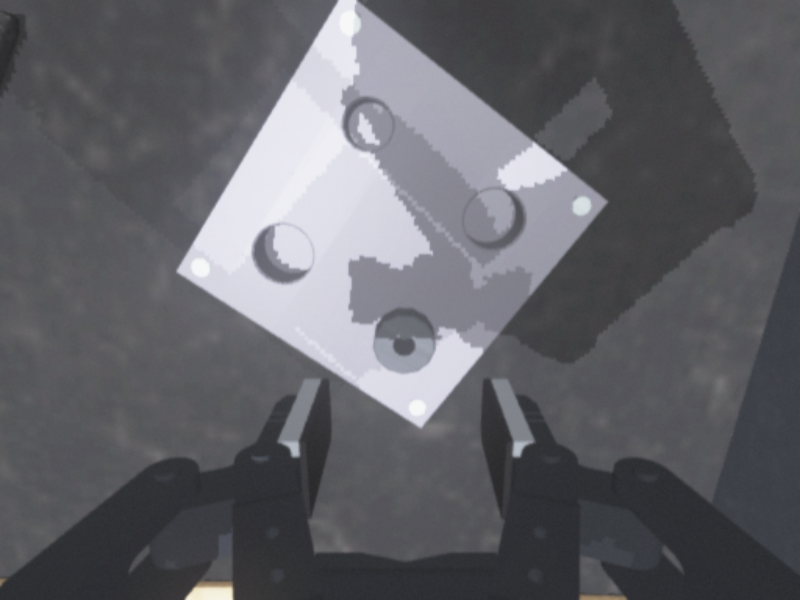

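The last steel head is at (404,341), about 11 px below where the previous one sat. That calls for a 5 mm shift in -y.

Request:
move_arm:
  targets:
    - {"dx":-0.02,"dy":-0.19,"dz":-0.36,"rx":0,"ry":0,"rz":0}
    - {"dx":0,"dy":0,"dz":-0.36,"rx":0,"ry":0,"rz":0}
    - {"dx":0,"dy":0,"dz":-0.36,"rx":0,"ry":0,"rz":0}
    - {"dx":0,"dy":0,"dz":-0.36,"rx":0,"ry":0,"rz":0}
    - {"dx":0,"dy":0,"dz":-0.36,"rx":0,"ry":0,"rz":0}
    - {"dx":0,"dy":0,"dz":-0.36,"rx":0,"ry":0,"rz":0}
    - {"dx":0,"dy":0,"dz":-0.36,"rx":0,"ry":0,"rz":0}
    - {"dx":0,"dy":0,"dz":-0.36,"rx":0,"ry":0,"rz":0}
    - {"dx":0,"dy":0,"dz":-0.1,"rx":0,"ry":0,"rz":0}
    - {"dx":0,"dy":0,"dz":0,"rx":0,"ry":0,"rz":0}
  claw: 50

```text
t: 53.15
tcp_pos: [0.5286, -0.2705, 0.0208]
tool_rot: [0.668, 0.744, 0.0, -0.0]
force: [-0.2, 0.6, 0.9]
finger_gap: 0.5
gripper_force: 0.0
```

Request:
move_arm:
  targets:
    - {"dx":0,"dy":0,"dz":0,"rx":0,"ry":0,"rz":0}
    - {"dx":0,"dy":0,"dz":0,"rx":0,"ry":0,"rz":0}
    - {"dx":0,"dy":0,"dz":0,"rx":0,"ry":0,"rz":0}
    - {"dx":0,"dy":0,"dz":0,"rx":0,"ry":0,"rz":0}
    - {"dx":0,"dy":0,"dz":0,"rx":0,"ry":0,"rz":0}
    - {"dx":0,"dy":0,"dz":0,"rx":0,"ry":0,"rz":0}
    - {"dx":0,"dy":0,"dz":0.2,"rx":0,"ry":0,"rz":0}
    - {"dx":0,"dy":0,"dz":0.8,"rx":0,"ry":0,"rz":0}
    - {"dx":0,"dy":0,"dz":1,"rx":0,"ry":0,"rz":0}
    - {"dx":0,"dy":0,"dz":1,"rx":0,"ry":0,"rz":0}
  claw: 0
  newtons: 60

```text
t: 54.4
tcp_pos: [0.5282, -0.2702, 0.0962]
tool_rot: [0.668, 0.745, -0.0, -0.001]
force: [0.2, 0.1, -1.3]
finger_gap: 0.295
gripper_force: 59.2
```

Request:
move_arm:
  targets:
    - {"dx":0.106,"dy":0.958,"dz":0.1,"rx":0,"ry":0,"rz":0}
    - {"dx":0.106,"dy":0.958,"dz":0.1,"rx":0,"ry":0,"rz":0}
    - {"dx":0.106,"dy":0.958,"dz":0.1,"rx":0,"ry":0,"rz":0}
    - {"dx":0.106,"dy":0.958,"dz":0.1,"rx":0,"ry":0,"rz":0}
    - {"dx":0.106,"dy":0.958,"dz":0.1,"rx":0,"ry":0,"rz":0}
    - {"dx":0.106,"dy":0.958,"dz":0.1,"rx":0,"ry":0,"rz":0}
    - {"dx":0.106,"dy":0.958,"dz":0.1,"rx":0,"ry":0,"rz":0}
    - {"dx":0.106,"dy":0.958,"dz":0,"rx":0,"ry":0,"rz":0}
    - {"dx":0.106,"dy":0.958,"dz":0,"rx":0,"ry":0,"rz":0}
    - {"dx":0.106,"dy":0.958,"dz":0,"rx":0,"ry":0,"rz":0}

```text
t: 55.65
tcp_pos: [0.5534, -0.028, 0.1121]
tool_rot: [0.667, 0.745, -0.001, -0.002]
force: [-0.3, -0.1, -0.6]
finger_gap: 0.297
gripper_force: 59.3
```

Request:
move_arm:
  targets:
    - {"dx":0.106,"dy":0.958,"dz":0,"rx":0,"ry":0,"rz":0}
    - {"dx":0.106,"dy":0.958,"dz":0,"rx":0,"ry":0,"rz":0}
    - {"dx":0.106,"dy":0.958,"dz":0,"rx":0,"ry":0,"rz":0}
    - {"dx":0.106,"dy":0.958,"dz":0,"rx":0,"ry":0,"rz":0}
    - {"dx":0.106,"dy":0.958,"dz":0,"rx":0,"ry":0,"rz":0}
    - {"dx":0,"dy":0,"dz":0,"rx":0,"ry":0,"rz":0}
    - {"dx":0,"dy":0,"dz":0,"rx":0,"ry":0,"rz":0}
    - {"dx":0,"dy":0,"dz":0,"rx":0,"ry":0,"rz":0}
    - {"dx":0,"dy":0,"dz":0,"rx":0,"ry":0,"rz":0}
    - {"dx":0,"dy":0,"dz":0,"rx":0,"ry":0,"rz":0}

```text
t: 56.9
tcp_pos: [0.5684, 0.0882, 0.1135]
tool_rot: [0.668, 0.744, 0.0, 0.0]
force: [-0.2, -0.4, -0.7]
finger_gap: 0.295
gripper_force: 59.3
```

```bash
python3 - <<'E'
from h import *
b,m=snap('wrist'); p=sensors.sense()['tcp_pos']; print(p, px(m,[p+[0,0,.011]])/.64)
cv2.imwrite('pics/w10b.png',cv2.resize(b,(800,600))[200:,150:650][...,::-1])
E
```

```text
[0.56842326 0.08825337 0.11351952] [[403.76352356 421.04754503]]
```

View pics/w10b.png

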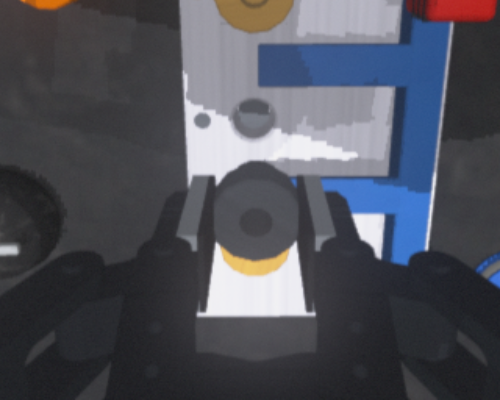

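The head is centred, with its hole at (406,422) in full-frame pixels, and bore 2 is in line.

Request:
move_arm:
  targets:
    - {"dx":-0.02,"dy":0.02,"dz":-0.45,"rx":0,"ry":0,"rz":0}
    - {"dx":0,"dy":0,"dz":-0.45,"rx":0,"ry":0,"rz":0}
    - {"dx":0,"dy":0,"dz":-0.45,"rx":0,"ry":0,"rz":0}
    - {"dx":0,"dy":0,"dz":-0.45,"rx":0,"ry":0,"rz":0}
    - {"dx":0,"dy":0,"dz":-0.45,"rx":0,"ry":0,"rz":0}
    - {"dx":0,"dy":0,"dz":-0.14,"rx":0,"ry":0,"rz":0}
    - {"dx":0,"dy":0,"dz":-0.14,"rx":0,"ry":0,"rz":0}
    - {"dx":0,"dy":0,"dz":-0.14,"rx":0,"ry":0,"rz":0}
    - {"dx":0,"dy":0,"dz":-0.14,"rx":0,"ry":0,"rz":0}
    - {"dx":0,"dy":0,"dz":0,"rx":0,"ry":0,"rz":0}

```text
t: 58.2
tcp_pos: [0.568, 0.0892, 0.0433]
tool_rot: [0.668, 0.745, 0.0, 0.0]
force: [-0.1, 0.3, -0.2]
finger_gap: 0.296
gripper_force: 59.5
```

Request:
move_arm:
  targets:
    - {"dx":0,"dy":0,"dz":-0.07,"rx":0,"ry":0,"rz":0}
    - {"dx":0,"dy":0,"dz":-0.07,"rx":0,"ry":0,"rz":0}
    - {"dx":0,"dy":0,"dz":-0.07,"rx":0,"ry":0,"rz":0}
    - {"dx":0,"dy":0,"dz":-0.07,"rx":0,"ry":0,"rz":0}
    - {"dx":0,"dy":0,"dz":-0.07,"rx":0,"ry":0,"rz":0}
    - {"dx":0,"dy":0,"dz":-0.06,"rx":0,"ry":0,"rz":0}
    - {"dx":0,"dy":0,"dz":0,"rx":0,"ry":0,"rz":0}
    - {"dx":0,"dy":0,"dz":0,"rx":0,"ry":0,"rz":0}
    - {"dx":0,"dy":0,"dz":0,"rx":0,"ry":0,"rz":0}
    - {"dx":0,"dy":0,"dz":0,"rx":0,"ry":0,"rz":0}

```text
t: 59.45
tcp_pos: [0.568, 0.0892, 0.0355]
tool_rot: [0.668, 0.745, 0.0, 0.0]
force: [-3.6, -1.2, 15.3]
finger_gap: 0.297
gripper_force: 61.1
```

Request:
move_arm:
  targets:
    - {"dx":0,"dy":0,"dz":-0.04,"rx":0,"ry":0,"rz":0}
    - {"dx":0,"dy":0,"dz":-0.04,"rx":0,"ry":0,"rz":0}
    - {"dx":0,"dy":0,"dz":0,"rx":0,"ry":0,"rz":0}
    - {"dx":0,"dy":0,"dz":0,"rx":0,"ry":0,"rz":0}
    - {"dx":0,"dy":0,"dz":0,"rx":0,"ry":0,"rz":0}
    - {"dx":0,"dy":0,"dz":0,"rx":0,"ry":0,"rz":0}
    - {"dx":0,"dy":0,"dz":0,"rx":0,"ry":0,"rz":0}
    - {"dx":0,"dy":0,"dz":0,"rx":0,"ry":0,"rz":0}
    - {"dx":0,"dy":0,"dz":0,"rx":0,"ry":0,"rz":0}
    - {"dx":0,"dy":0,"dz":0,"rx":0,"ry":0,"rz":0}

```text
t: 60.7
tcp_pos: [0.5681, 0.0892, 0.0354]
tool_rot: [0.667, 0.745, 0.0, 0.001]
force: [-6.7, -1.2, 27.0]
finger_gap: 0.291
gripper_force: 62.3
```

Request:
move_arm:
  targets:
    - {"dx":0,"dy":0,"dz":0.08,"rx":0,"ry":0,"rz":0}
    - {"dx":0,"dy":0,"dz":0,"rx":0,"ry":0,"rz":0}
    - {"dx":0,"dy":0,"dz":0,"rx":0,"ry":0,"rz":0}
    - {"dx":0,"dy":0,"dz":0,"rx":0,"ry":0,"rz":0}
    - {"dx":0,"dy":0,"dz":0.4,"rx":0,"ry":0,"rz":0}
    - {"dx":0,"dy":0,"dz":1,"rx":0,"ry":0,"rz":0}
    - {"dx":0,"dy":0,"dz":1,"rx":0,"ry":0,"rz":0}
    - {"dx":0,"dy":0,"dz":1,"rx":0,"ry":0,"rz":0}
    - {"dx":0,"dy":0,"dz":0.6,"rx":0,"ry":0,"rz":0}
    - {"dx":0,"dy":0,"dz":0,"rx":0,"ry":0,"rz":0}
  claw: 50

```text
t: 61.95
tcp_pos: [0.5687, 0.0892, 0.1342]
tool_rot: [0.668, 0.745, 0.001, 0.001]
force: [0.2, 0.5, -0.6]
finger_gap: 0.501
gripper_force: 0.0
```

Request:
move_arm:
  targets:
    - {"dx":0.266,"dy":0.266,"dz":0,"rx":0,"ry":0,"rz":0.3}
    - {"dx":0.266,"dy":0.266,"dz":0,"rx":0,"ry":0,"rz":0.3}
    - {"dx":0.266,"dy":0.266,"dz":0,"rx":0,"ry":0,"rz":0.3}
    - {"dx":0.266,"dy":0.266,"dz":0,"rx":0,"ry":0,"rz":0.3}
    - {"dx":0.266,"dy":0.266,"dz":0,"rx":0,"ry":0,"rz":0.3}
    - {"dx":0.266,"dy":0.266,"dz":0,"rx":0,"ry":0,"rz":0.3}
    - {"dx":0.266,"dy":0.266,"dz":0,"rx":0,"ry":0,"rz":0.3}
    - {"dx":0.266,"dy":0.266,"dz":0,"rx":0,"ry":0,"rz":0.3}
    - {"dx":0.266,"dy":0.266,"dz":0,"rx":0,"ry":0,"rz":0.3}
    - {"dx":0.266,"dy":0.266,"dz":0,"rx":0,"ry":0,"rz":0.3}
  claw: 45

```text
t: 63.2
tcp_pos: [0.6337, 0.1558, 0.1313]
tool_rot: [-0.057, 0.998, -0.0, -0.001]
force: [-0.4, 0.2, -0.3]
finger_gap: 0.45
gripper_force: 0.0
```

```bash
python3 - <<'E'
from h import *
b,m=snap('wrist'); p=sensors.sense(); print(p['tcp_pos'],p['tool_rot'])
cv2.imwrite('pics/w11b.png',cv2.resize(b,(800,600))[...,::-1])
E
```

```text
[0.63476182 0.15662053 0.13146449] [-5.87008753e-02  9.98275465e-01  2.54772861e-04 -4.87760685e-04]
```

View pics/w11b.png

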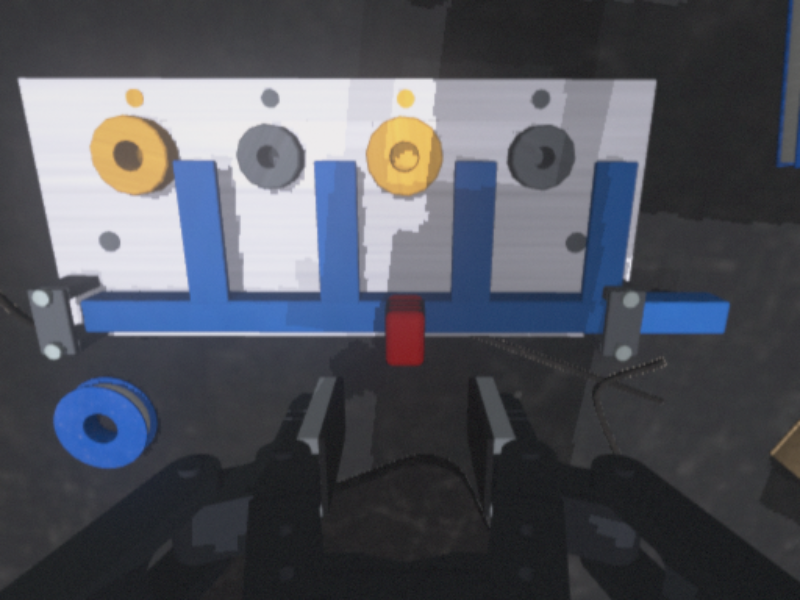

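All four are in place and the knob is at (405,337), between the fingers.

Request:
move_arm:
  targets:
    - {"dx":0,"dy":-0.02,"dz":-0.338,"rx":0,"ry":0,"rz":0}
    - {"dx":0,"dy":0,"dz":-0.338,"rx":0,"ry":0,"rz":0}
    - {"dx":0,"dy":0,"dz":-0.338,"rx":0,"ry":0,"rz":0}
    - {"dx":0,"dy":0,"dz":-0.338,"rx":0,"ry":0,"rz":0}
    - {"dx":0,"dy":0,"dz":-0.338,"rx":0,"ry":0,"rz":0}
    - {"dx":0,"dy":0,"dz":-0.338,"rx":0,"ry":0,"rz":0}
    - {"dx":0,"dy":0,"dz":-0.338,"rx":0,"ry":0,"rz":0}
    - {"dx":0,"dy":0,"dz":-0.338,"rx":0,"ry":0,"rz":0}
    - {"dx":0,"dy":0,"dz":0,"rx":0,"ry":0,"rz":0}
    - {"dx":0,"dy":0,"dz":0,"rx":0,"ry":0,"rz":0}

```text
t: 64.5
tcp_pos: [0.6346, 0.1553, 0.0655]
tool_rot: [-0.054, 0.999, 0.0, 0.0]
force: [-0.8, -0.4, -0.1]
finger_gap: 0.45
gripper_force: 0.0
```

Request:
move_arm:
  targets:
    - {"dx":0,"dy":0,"dz":0,"rx":0,"ry":0,"rz":0}
    - {"dx":0,"dy":0,"dz":0,"rx":0,"ry":0,"rz":0}
    - {"dx":0,"dy":0,"dz":0,"rx":0,"ry":0,"rz":0}
    - {"dx":0,"dy":0,"dz":0,"rx":0,"ry":0,"rz":0}
    - {"dx":0,"dy":0,"dz":0,"rx":0,"ry":0,"rz":0}
    - {"dx":0,"dy":0,"dz":0,"rx":0,"ry":0,"rz":0}
    - {"dx":0,"dy":0,"dz":0,"rx":0,"ry":0,"rz":0}
    - {"dx":0,"dy":0,"dz":0,"rx":0,"ry":0,"rz":0}
    - {"dx":0,"dy":0,"dz":0,"rx":0,"ry":0,"rz":0}
    - {"dx":0,"dy":0,"dz":0,"rx":0,"ry":0,"rz":0}
  claw: 0
  newtons: 40

```text
t: 65.75
tcp_pos: [0.6347, 0.1553, 0.0659]
tool_rot: [-0.054, 0.999, 0.0, 0.0]
force: [0.2, 0.0, 5.2]
finger_gap: 0.173
gripper_force: 42.3
```

Request:
move_arm:
  targets:
    - {"dx":0.017,"dy":-0.155,"dz":0.03,"rx":0,"ry":0,"rz":0}
    - {"dx":0.017,"dy":-0.155,"dz":0,"rx":0,"ry":0,"rz":0}
    - {"dx":0.017,"dy":-0.155,"dz":0,"rx":0,"ry":0,"rz":0}
    - {"dx":0.017,"dy":-0.155,"dz":0,"rx":0,"ry":0,"rz":0}
    - {"dx":0.017,"dy":-0.155,"dz":0,"rx":0,"ry":0,"rz":0}
    - {"dx":0.017,"dy":-0.155,"dz":0,"rx":0,"ry":0,"rz":0}
    - {"dx":0.017,"dy":-0.155,"dz":0,"rx":0,"ry":0,"rz":0}
    - {"dx":0.017,"dy":-0.155,"dz":0,"rx":0,"ry":0,"rz":0}
    - {"dx":0,"dy":0,"dz":0,"rx":0,"ry":0,"rz":0}
    - {"dx":0,"dy":0,"dz":0,"rx":0,"ry":0,"rz":0}

```text
t: 67.0
tcp_pos: [0.638, 0.1256, 0.066]
tool_rot: [-0.054, 0.999, 0.001, 0.0]
force: [3.5, 7.7, -1.6]
finger_gap: 0.175
gripper_force: 41.5
```

Request:
move_arm:
  targets:
    - {"dx":0.005,"dy":-0.06,"dz":0,"rx":0,"ry":0,"rz":0}
    - {"dx":0,"dy":0,"dz":0,"rx":0,"ry":0,"rz":0}
    - {"dx":0,"dy":0,"dz":0,"rx":0,"ry":0,"rz":0}
    - {"dx":0,"dy":0,"dz":0,"rx":0,"ry":0,"rz":0}
    - {"dx":0,"dy":0,"dz":0,"rx":0,"ry":0,"rz":0}
    - {"dx":0,"dy":0,"dz":0,"rx":0,"ry":0,"rz":0}
    - {"dx":0,"dy":0,"dz":0,"rx":0,"ry":0,"rz":0}
    - {"dx":0,"dy":0,"dz":0,"rx":0,"ry":0,"rz":0}
    - {"dx":0,"dy":0,"dz":0,"rx":0,"ry":0,"rz":0}
    - {"dx":0,"dy":0,"dz":0,"rx":0,"ry":0,"rz":0}

```text
t: 68.25
tcp_pos: [0.638, 0.1255, 0.066]
tool_rot: [-0.054, 0.999, 0.002, 0.001]
force: [3.2, 12.1, -1.8]
finger_gap: 0.177
gripper_force: 41.5
```

Request:
move_arm:
  targets:
    - {"dx":0,"dy":0,"dz":0,"rx":0,"ry":0,"rz":0}
    - {"dx":0,"dy":0,"dz":0,"rx":0,"ry":0,"rz":0}
    - {"dx":0,"dy":0,"dz":0,"rx":0,"ry":0,"rz":0}
    - {"dx":0,"dy":0,"dz":0,"rx":0,"ry":0,"rz":0}
    - {"dx":0,"dy":0,"dz":0.6,"rx":0,"ry":0,"rz":0}
    - {"dx":0,"dy":0,"dz":1,"rx":0,"ry":0,"rz":0}
    - {"dx":0,"dy":0,"dz":1,"rx":0,"ry":0,"rz":0}
    - {"dx":0,"dy":0,"dz":1,"rx":0,"ry":0,"rz":0}
    - {"dx":0,"dy":0,"dz":0,"rx":0,"ry":0,"rz":0}
    - {"dx":0,"dy":0,"dz":0,"rx":0,"ry":0,"rz":0}
  claw: 45

```text
t: 69.5
tcp_pos: [0.6374, 0.1227, 0.1559]
tool_rot: [-0.054, 0.999, -0.0, -0.0]
force: [-0.3, 0.3, -0.5]
finger_gap: 0.451
gripper_force: 0.0
```

```bash
python3 - <<'E'
from h import *
b,m=snap('wrist'); cv2.imwrite('pics/w12b.png',cv2.resize(b,(800,600))[...,::-1])
E
```

```text
(no output)
```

View pics/w12b.png

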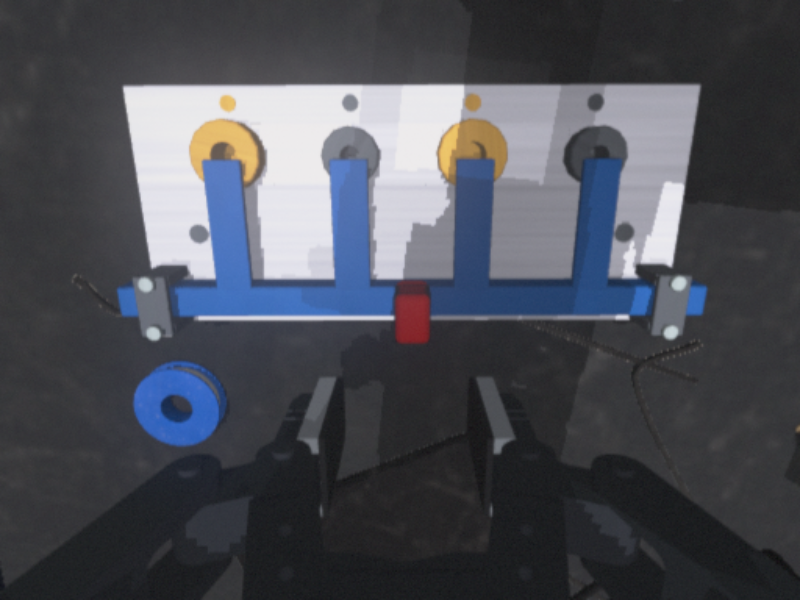

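The keeper is at its locked stop with a tab over every head, and the gripper is clear. Handing in.

```bash
python3 -c "
from station import order
print(order.sign_off())"
```

```text
the job is handed in; nothing more can be done
None
```

The job is handed in: all four bushings are pressed home (bronze in bores 1 and 3, steel in 2 and 4), the keeper is back at its locked stop with its tabs over the heads, and the robot never touched the tape spool, spanner or mouse; no score came back.

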